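# Stir the lacquered beads and hold the dryer flap at its pointer

## Task

Help dry the freshly lacquered beads: take the stirring stick from its stand and stir the beads round the bowl with it until nearly every bead has clearly shifted from its place, then let go of the stick and leave it in the bowl. Next lift the dryer's flap, which has a black handle, until it is level with the red pointer and finish still holding it there, steady against its weight, so that the warm air can blow out. Keep all beads in the bowl, leave the red pointer as it is set and do not disturb the other things on the bench.

Things in the scene. Friction and masses are not known exactly. Their poses are not given: they have to be found in the camera images.
- dryer: Fixed dryer, a green box open at the top, 200 (its x) x 260 (its y) x 110 high; origin under its centre, x axis pointing away from the side where the flap's handle is. It may be turned about the vertical. The flap's hinge line is parallel to its y axis and passes through (100, 0, 115) mm in its frame.
- flap (a joint): Angle of the dryer's aluminium flap, rad: 0 lying shut (level), growing as the handle end rises, stop at 1.3. The flap is 205 long from the hinge, 260 wide, 6 thick and weighs 0.3 to 0.5 kg; its hinge is free, so it falls shut when let go. A black stripe runs along its edge on the -y side, next to the red pointer.
- flap_handle (a point): Middle of the flap's handle, a round black bar 14 thick along the dryer's y, 90 clear between its struts. In the flap's frame it is 250 from the hinge line along the flap and 25 above its mid-plane; with the flap shut it is at (-150, 0, 140) mm in the dryer's frame. 40 are free between bar and flap edge. Axes turn with the flap: y along the bar, x from handle to hinge.
- pointer (a joint): Angle of the red setting pointer, rad, about the same hinge line and measured just as the flap's: the flap is level with the pointer when both angles are equal. It is stiff and set somewhere between 0.5 and 0.95.
- pointer_tip (a point): Outer end of the red pointer, a bar 10 x 5 in section with a brass button, beside the flap on the dryer's -y side (138 from the dryer's middle), in front of a thin dark arc; 150 from the hinge line.
- bowl_in (a point): Centre of the inner floor of the white stoneware bowl, z up. The bowl is fixed on the table, 140 across and 75 high outside; the inner floor is 8 above the table, about 124 across inside, walls 5 thick and nearly upright.
- stick_center (a point): Middle of the wooden stirring stick, z axis along it towards its upper, thin end. 180 long; the upper 145 are 16 thick with a red band 100 to 112 above the foot, the lowest 35 form a thicker foot 22 across; 60 g. It begins upright in the stand, its foot end 10 above the table, the upper end 190 above it.
- stick_tip (a point): Centre of the end face of the stick's foot, 90 below its middle.
- stand: Fixed wooden block, 70 x 70 x 60 high, with a round hole 27 wide and 50 deep in its top in which the stick stands loosely; origin under its centre.
- bead0_center (a point): Centre of a resin bead, a ball 24 across, 12 g, orange; six such beads lie in the bowl, in a loose ring about its middle (the middle itself is free).
- bead1_center (a point): Centre of a resin bead, a ball 24 across, 12 g, blue; six such beads lie in the bowl, in a loose ring about its middle (the middle itself is free).
- bead2_center (a point): Centre of a resin bead, a ball 24 across, 12 g, orange; six such beads lie in the bowl, in a loose ring about its middle (the middle itself is free).
- bead3_center (a point): Centre of a resin bead, a ball 24 across, 12 g, blue; six such beads lie in the bowl, in a loose ring about its middle (the middle itself is free).
- bead4_center (a point): Centre of a resin bead, a ball 24 across, 12 g, orange; six such beads lie in the bowl, in a loose ring about its middle (the middle itself is free).
- bead5_center (a point): Centre of a resin bead, a ball 24 across, 12 g, blue; six such beads lie in the bowl, in a loose ring about its middle (the middle itself is free).
- last: Bystander, not to be disturbed: wooden shoe last, 235 x 72 x 105, origin under its middle.
- tin: Bystander, not to be disturbed: flat red polish tin, 80 across, 26 high, origin under its centre.
- brush: Bystander, not to be disturbed: shoe brush, 150 x 50 x 45, pale wooden back over black bristles, origin under its centre.
- glue: Bystander, not to be disturbed: yellow glue bottle with blue cap, 60 across, 140 high, origin under its centre.
- spool: Bystander, not to be disturbed: off-white thread spool, 44 across, 52 high, origin under its centre.
- hammer: Bystander, not to be disturbed: hammer lying flat, 240 long, origin under its middle.
- dressing: Bystander, not to be disturbed: small amber bottle with black cap, 52 across, 100 high, origin under its centre.

How it is judged:
By the outcome, as a careful person would: the job done as asked, in the order asked, and still so for the second after the job is handed in, while the arm keeps its last pose, push and grip.
It also fails if it takes over 72 s, if anything falls off the work surface, if the arm or the gripper's body presses on something with over 40 N, if the wrist force passes 120 N, or if a joint passes its speed limit or range.

## Robot

A 6-joint arm with a two-finger parallel gripper is mounted at the origin on the work surface. World frame = base frame: x ahead of the robot, y to its left, z up, the work surface at z = 0. Lengths are in m, angles in rad, forces in N, time in s.
With the tool pointing down it reaches from about 0.3 to 0.775 m from the base axis. Payload 14.6 kg.
Tool frame: the origin (TCP) lies where the fingers leave the gripper's body, on its centre line; the fingertips stand 97 mm ahead of it and the grasp point (between the pads) lies 78 mm ahead of it (ctrl.finger_overhang is the distance from the TCP to the fingertips, in m); z points along the fingers, y is the direction in which the jaws open and shut (so a half turn about z gives the same grasp; the last joint's range is limited). The gripper opens to 94 mm and grips with 3 to 60 N. Pads are 16 mm wide; open, the fingers measure 119 mm over their backs; the gripper's body (75 mm by 177 mm) begins 78 mm behind the grasp point.
Start: joints at [-0.067, 0.3, 1.521, -0, 1.321, -0.067], TCP at [0.55, -0, 0.303] pointing down, gripper open.
Joint ranges: [-3.03, 3.03], [-0.79, 2.21], [0.23, 2.52], [-1.04, 4.18], [0, 3.07], [-2.55, 2.55]. Speed limits (rad/s): [2.22, 2.22, 2.57, 3.14, 3.14, 3.14].

## Interface

Orientations are given as [roll, pitch, yaw] about the fixed x, y, z axes, in that order (R = Rz(yaw) Ry(pitch) Rx(roll)).
In Python, from station import ctrl, imaging, hand_in gives the robot as it stands.
- The arm moves only by the shell command python3 -m pendant 'ROWS' [FORCE]. ROWS is JSON, a list of rows, each a list of 7 numbers: the shift along the tool's x, y, z normalised to -1 to 1, where 1 is 120 mm, then the turn, a rotation vector about the tool's x, y, z normalised to -1 to 1, where 1 is 30 degrees, then the closure, from -1 (fully open) to 1 (shut). A call has 1 to 10 rows; each row shifts and turns the commanded pose from where the row before left it, along the tool's axes as they then stand; what a row does not reach is not made up. A row lasts 1/12 s, in which the tool goes at most 41.7 mm and 7.16 degrees, less where a joint would pass 70% of its speed; a pose out of reach is approached as far as the arm can. A call with a number of a shift or a turn outside -1 to 1 is refused whole. A call with a gripper value outside its range is refused whole. The fingers move at their own pace and stop on an object; FORCE is the grip in N (left out, the last holds). Time passes only in rows, so rows that do not move let the fingers close. It gives the time, the measured TCP pose, the force and the opening at its end, in the units of the state.
- ctrl.get_obs(): the state, without advancing time (a new reading comes with each control period).
- imaging.camera(name): name is "scene" or "side" or "wrist"; returns a dict with "image" (420x560x3 uint8, red, green, blue), "mtx" (3x3 intrinsics, pixels), "rvec" (rotation vector, rad) and "tvec" (3), from world to camera coordinates, as OpenCV has them. Camera axes: x right, y down, z forward; pixel columns grow to the right and rows downward; lengths in m; the calibration is good to about 2 mm. A picture is of the moment at which its call begins. There is no depth.
- hand_in(): hands the job in, once; it reports no verdict.
The state is a dict: "time_s": time; "qpos": joint angles; "joint_vel": joint speeds; "tau": joint torques, N m; "ee_pos": TCP position; "eef_rot": TCP orientation; "force": force on the tool from outside, world axes, zero at the start; "moment": the same for the moment, N m; "grip_width": finger opening in m.
Only numpy, scipy, OpenCV 4.12 (cv2) and the standard library are available. Lean on these libraries where they do the work, as an engineer would, in place of code of your own. Each camera call takes 0.05 s, during which the arm holds its last target.

## Working session

There is one attempt and no reset: what is moved stays moved. The work goes in short steps, Python scripts to look and compute and a shell command to move; the robot and the scene stay as the last step left them, time stands still between calls to the robot, and variables do not carry over. Pictures are saved under pics/ and viewed, and the job is handed in when it is done.

```bash
ls; mkdir -p pics; python3 - <<'E'
from station import ctrl, imaging
import cv2
for n in ["scene","side","wrist"]:
    c=imaging.camera(n); cv2.imwrite(f"pics/{n}0.png",c["image"][:,:,::-1]); print(n,c["mtx"].tolist(),c["rvec"],c["tvec"])
print(ctrl.get_obs())
E
```

```text
pics
scene [[483.9135706641469, 0.0, 282.49793729748853], [0.0, 483.9135706641469, 203.49426940449553], [0.0, 0.0, 1.0]] [ 1.44762908  2.18529675 -0.85397727] [ 0.33563831 -0.31874426  1.68432406]
side [[385.85572491794056, 0.0, 278.8886207730862], [0.0, 385.85572491794056, 212.7873983073751], [0.0, 0.0, 1.0]] [ 2.37726378 -0.52265553  0.16843784] [-0.5726854   0.18858341  0.88458077]
wrist [[317.0890775220929, 0.0, 278.2807175491935], [0.0, 317.0890775220929, 210.32047819153863], [0.0, 0.0, 1.0]] [-2.88749677e+00  2.49134997e-04  2.89004329e-03] [-0.54999497 -0.02626623  0.39064824]
{'time_s': 0.15, 'qpos': array([-6.66047204e-02,  3.00308784e-01,  1.52141599e+00,  8.86214334e-06,
        1.32067833e+00, -6.66008472e-02]), 'joint_vel': array([-0.00043375, -0.00110969, -0.00124809, -0.00211389, -0.00175951,
        0.00069941]), 'tau': array([-2.50185103e-04, -5.31960297e+01, -3.52822959e+01,  7.07691838e-02,
        2.35654798e-02, -3.66386917e-05]), 'ee_pos': array([5.49893429e-01, 3.07146495e-06, 3.02245172e-01]), 'eef_rot': array([-3.14078457e+00, -6.25025112e-05,  1.57079023e+00]), 'force': array([ 0.3894091 , -0.34943688,  0.49514215]), 'moment': array([-0.02218433,  0.01484102,  0.01451322]), 'grip_width': 0.0939387488796624}
```

View pics/scene0.png

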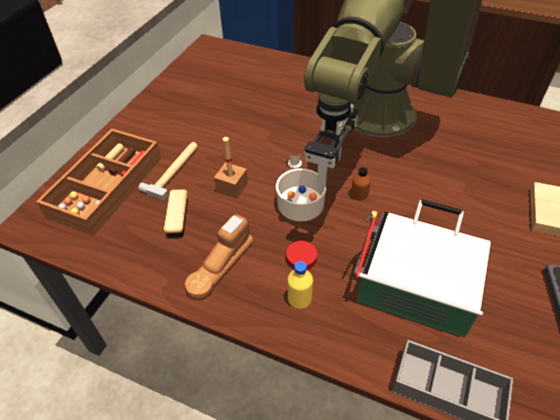

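View pics/side0.png

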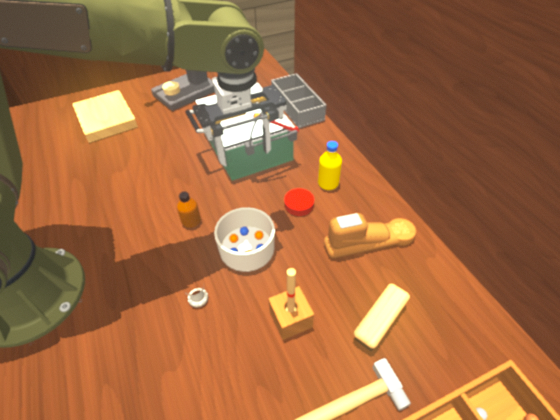

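View pics/wrist0.png

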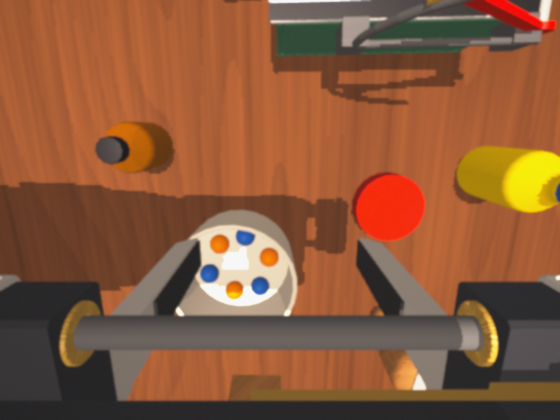

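The wrist view shows the bowl with its six beads near (240,265) and the dryer and pointer at the top. The scene view shows the stand at (231,178), the dryer at (425,265) and the pointer at (368,240). Next I'll enlarge these areas to measure.

```bash
cat > h.py <<'E'
import numpy as np, cv2, pickle
from scipy.spatial.transform import Rotation as R
def ray(c,uv):
    Rm,_=cv2.Rodrigues(np.array(c["rvec"])); t=np.array(c["tvec"]).ravel()
    p=cv2.undistortPoints(np.array([[uv]],float),np.array(c["mtx"]),None).ravel()
    return -Rm.T@t, Rm.T@np.array([p[0],p[1],1.])
def onz(c,uv,z):
    o,d=ray(c,uv); return o+d*(z-o[2])/d[2]
def tri(c1,uv1,c2,uv2):
    o1,d1=ray(c1,uv1);o2,d2=ray(c2,uv2)
    s=np.linalg.lstsq(np.c_[d1,-d2],o2-o1,rcond=None)[0]
    a=o1+s[0]*d1;b=o2+s[1]*d2
    return (a+b)/2,np.linalg.norm(a-b)
def proj(c,X):
    return cv2.projectPoints(np.array(X,float).reshape(-1,3),np.array(c["rvec"]),np.array(c["tvec"]),np.array(c["mtx"]),None)[0].reshape(-1,2)
def load(k): return pickle.load(open(f"{k}.pkl","rb"))
def snap(n,tag):
    from station import imaging
    c=imaging.camera(n); pickle.dump(c,open(f"{n}{tag}.pkl","wb")); cv2.imwrite(f"pics/{n}{tag}.png",c["image"][:,:,::-1]); return c
def crop(c,x0,y0,x1,y1,name,s=4):
    im=c["image"][y0:y1,x0:x1,::-1]; cv2.imwrite(f"pics/{name}.png",cv2.resize(im,None,fx=s,fy=s,interpolation=cv2.INTER_CUBIC))
E
python3 - <<'E'
from h import *
s=snap("scene","1");d=snap("side","1");w=snap("wrist","1")
crop(s,340,190,500,340,"c_dry"); crop(s,200,130,340,225,"c_stand",5); crop(d,180,180,330,340,"c_side",4)
crop(d,180,60,330,190,"c_side2",5)
E
```

```text
(no output)
```

View pics/c_dry.png

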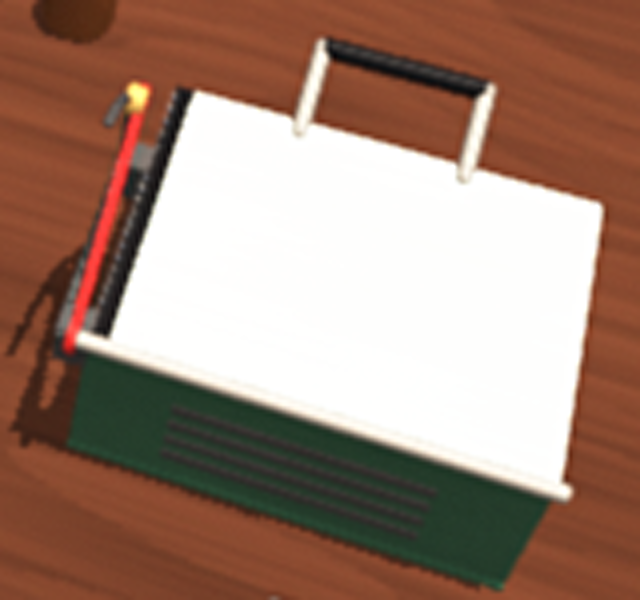

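View pics/c_stand.png

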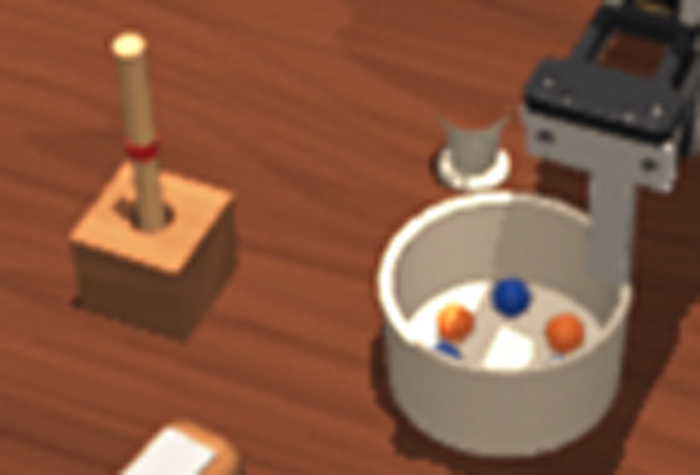

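View pics/c_side.png

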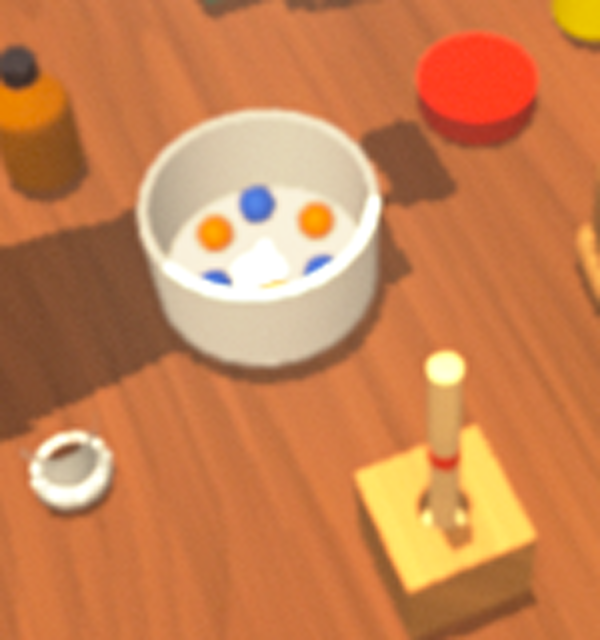

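View pics/c_side2.png

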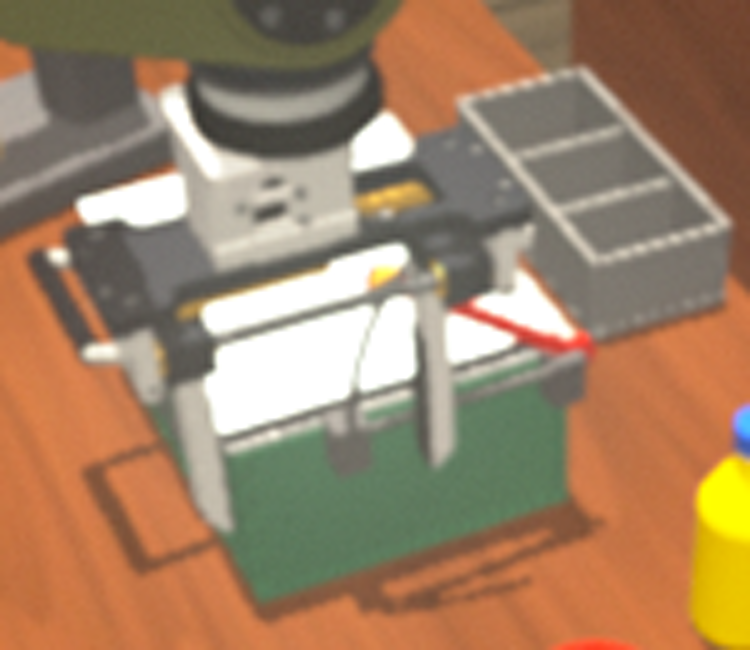

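```bash
python3 - <<'E'
from h import *
np.set_printoptions(precision=4,suppress=True)
s=load("scene1");d=load("side1");w=load("wrist1")
S=lambda x,y:(200+x/5-.4,130+y/5-.4); D=lambda x,y:(180+x/4-.4,180+y/4-.4)
K=lambda x,y:(340+x/4-.4,190+y/4-.4)
print("top",tri(s,S(128,45),d,D(446,368)),onz(s,S(128,45),.19),onz(d,D(446,368),.19))
print("band",tri(s,S(142,150),d,D(445,462)))
print("stand top corners s",[onz(s,S(*p),.06)[:2] for p in[(72,240),(178,272),(236,192),(130,165)]])
print("stand top corners d",[onz(d,D(*p),.06)[:2] for p in[(357,475),(412,588),(535,535),(478,432)]])
def circ(P):
    P=np.array(P); A=np.c_[2*P,np.ones(len(P))]; x=np.linalg.lstsq(A,(P**2).sum(1),rcond=None)[0]; return x[:2],np.sqrt(x[2]+x[0]**2+x[1]**2)
print("bowl s",circ([onz(s,S(*p),.075)[:2] for p in[(380,275),(400,225),(440,200),(505,193),(570,204),(630,290),(388,305)]]))
print("bowl d",circ([onz(d,D(*p),.075)[:2] for p in[(138,215),(160,155),(200,122),(265,110),(330,128),(365,160),(382,205)]]))
print("beads d",[onz(d,D(*p),.02) for p in[(257,204),(214,232),(317,220)]])
# beads in wrist by colour
im=w["image"].astype(int); r,g,b=im[...,0],im[...,1],im[...,2]
hsv=cv2.cvtColor(w["image"],cv2.COLOR_RGB2HSV)
for nm,m in (("or",cv2.inRange(hsv,(5,170,180),(24,255,255))),("bl",cv2.inRange(hsv,(105,120,60),(130,255,255)))):
    n,l,st,ce=cv2.connectedComponentsWithStats(m)
    for i in range(1,n):
        if 80<st[i,4]<800: print(nm,st[i,4],ce[i],onz(w,ce[i],.02))
print("flap corners s z.118",[onz(s,K(*p),.118) for p in[(183,90),(602,205)]])
print("hinge ends",[onz(s,K(*p),.115) for p in[(78,343),(570,492)]])
print("handle",[onz(s,K(*p),.14) for p in[(328,47),(490,88)]])
print("base corners",[onz(s,K(*p),.0) for p in[(70,450),(500,587)]])
print("tin",onz(w,(390,207),.026),"dressing",onz(w,(112,149),.1))
E
```

```text
top (array([ 0.5194, -0.3063,  0.1892]), np.float64(0.00245075318308569)) [ 0.5212 -0.3065  0.19  ] [ 0.5184 -0.3058  0.19  ]
band (array([ 0.5175, -0.3084,  0.1094]), np.float64(0.0011025159583824325))
stand top corners s [array([ 0.5554, -0.3401]), array([ 0.5551, -0.2718]), array([ 0.4835, -0.2702]), array([ 0.4866, -0.3387])]
stand top corners d [array([ 0.4845, -0.2709]), array([ 0.4845, -0.339 ]), array([ 0.5524, -0.3395]), array([ 0.5525, -0.2748])]
bowl s (array([ 0.501, -0.094]), np.float64(0.06939967592249237))
bowl d (array([ 0.4998, -0.0906]), np.float64(0.0707330855040073))
beads d [array([ 0.5098, -0.0502,  0.02  ]), array([ 0.4777, -0.0595,  0.02  ]), array([ 0.5391, -0.078 ,  0.02  ])]
or 158 [210.9684  30.2278] [0.4807 0.1703 0.02  ]
or 209 [165.0574  78.244 ] [0.4291 0.1241 0.02  ]
or 130 [328.3154 113.8385] [0.6052 0.0875 0.02  ]
or 108 [223.2778 166.6481] [0.4873 0.0297 0.02  ]
or 102 [155.2745 182.5196] [0.4076 0.0113 0.02  ]
or 760 [457.3632 239.7197] [ 0.7676 -0.0589  0.02  ]
or 238 [219.     243.6008] [ 0.4779 -0.0639  0.02  ]
or 233 [268.4678 256.9056] [ 0.53
[... 495 characters left out ...]
]
or 212 [151.9104 371.9953] [ 0.3773 -0.2504  0.02  ]
or 465 [403.4194 374.4882] [ 0.7214 -0.2542  0.02  ]
or 97 [308.6701 374.8351] [ 0.5918 -0.2549  0.02  ]
bl 169 [244.1479 237.3905] [ 0.5088 -0.0559  0.02  ]
bl 213 [208.7465 273.0657] [ 0.4633 -0.103   0.02  ]
bl 199 [259.4171 285.4171] [ 0.5264 -0.12    0.02  ]
flap corners s z.118 [array([0.5477, 0.1547, 0.118 ]), array([0.5409, 0.4085, 0.118 ])]
hinge ends [array([0.7528, 0.15  , 0.115 ]), array([0.7424, 0.4189, 0.115 ])]
handle [array([0.4982, 0.231 , 0.14  ]), array([0.4941, 0.3298, 0.14  ])]
base corners [array([0.7512, 0.1566, 0.    ]), array([0.7417, 0.412 , 0.    ])]
tin [ 0.6801 -0.0164  0.026 ] dressing [0.4038 0.0547 0.1   ]
```

Stick, bowl and dryer are measured. Now I'll move above the stick.

```bash
python3 -m pendant '[[-0.32,-0.033,0,0,0,0,-1],[-0.32,-0.033,0,0,0,0,-1],[-0.32,-0.033,0,0,0,0,-1],[-0.32,-0.033,0,0,0,0,-1],[-0.32,-0.033,0,0,0,0,-1],[-0.32,-0.033,0,0,0,0,-1],[-0.32,-0.033,0,0,0,0,-1],[-0.32,-0.033,0,0,0,0,-1],[0,0,0,0,0,0,-1],[0,0,0,0,0,0,-1]]' 40
python3 - <<'E'
from h import *
s=snap("scene","2");d=snap("side","2");w=snap("wrist","2")
from station import ctrl
o=ctrl.get_obs();print(o["ee_pos"],o["eef_rot"],o["time_s"])
crop(d,180,60,330,190,"c2_side",5)
cv2.imwrite("pics/cw2.png",w["image"][:,:,::-1])
E
```

```text
time_s: 1.13
ee_pos: [0.5177, -0.3087, 0.3021]
eef_rot: [-3.141, -0.0, 1.568]
force: [0.1, 0.7, 0.5]
grip_width: 0.0937
[ 0.51856782 -0.30619859  0.30265072] [-3.14155481e+00 -2.05892152e-04  1.57176613e+00] 1.2833
```

View pics/c2_side.png

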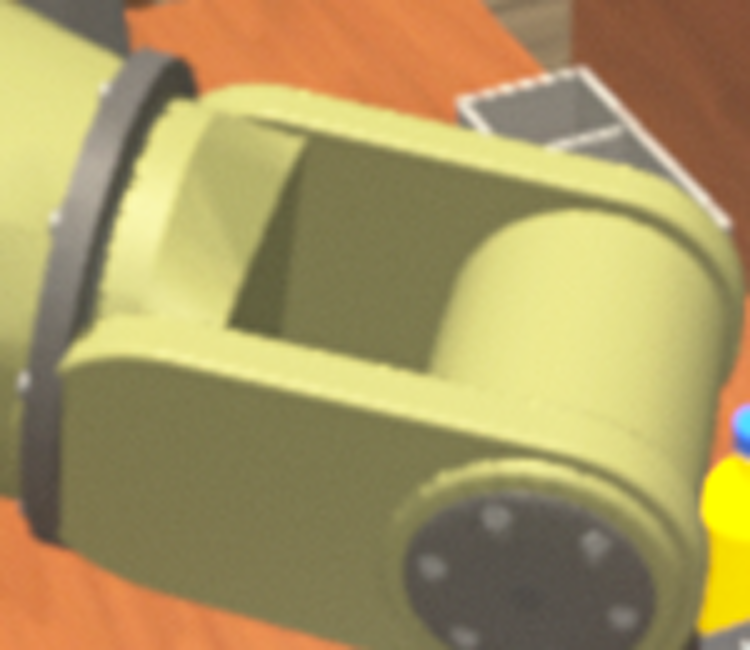

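View pics/wrist2.png

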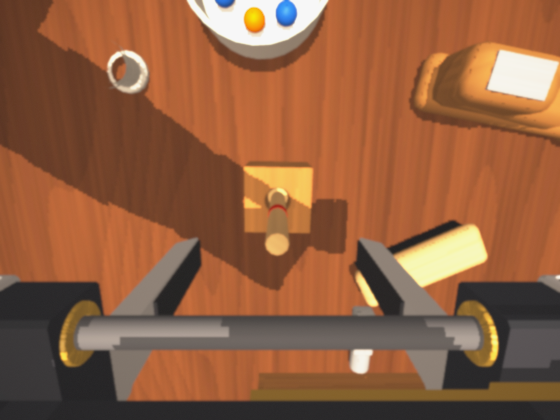

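View pics/side2.png

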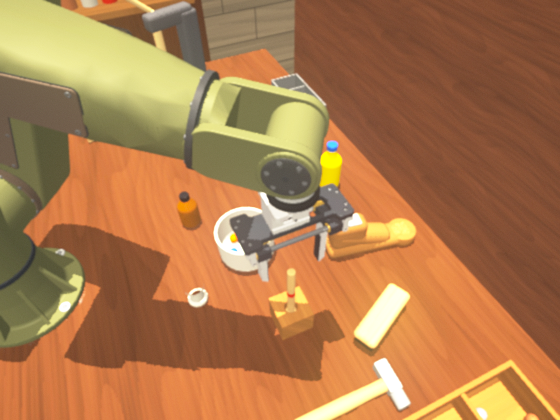

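The stick's top is at (277,243) in the wrist view, midway between the fingers. I'll check it by casting a ray, then descend.

```bash
python3 - <<'E'
from h import *
w=load("wrist2"); s=load("scene1"); print(onz(w,(277,243),.19), tri(w,(277,243),s,(225.2,138.6)), tri(w,(278,208),s,(228,159.6)))
print("spool",onz(w,(129,72),.052))
E
python3 -m pendant '[[0,0,0.2,0,0,0,-1],[0,0,0.2,0,0,0,-1],[0,0,0.2,0,0,0,-1],[0,0,0.1,0,0,0,-1],[0,0,0,0,0,0,-1],[0,0,0,0,0,0,-1]]'
python3 - <<'E'
from h import *
snap("scene","3")
d=snap("side","3");crop(d,200,180,380,330,"c3",4)
E
```

```text
[ 0.51814979 -0.30633731  0.19      ] (array([ 0.51824879, -0.30793588,  0.18699355]), np.float64(0.0009276689080777847)) (array([ 0.51946006, -0.30503077,  0.11131791]), np.float64(0.004819608671685221))
spool [ 0.37371807 -0.18128866  0.052     ]
time_s: 1.78
ee_pos: [0.5187, -0.3067, 0.2193]
eef_rot: [3.141, 0.0, 1.572]
force: [0.4, 0.4, 0.1]
grip_width: 0.0938
```

View pics/c3.png

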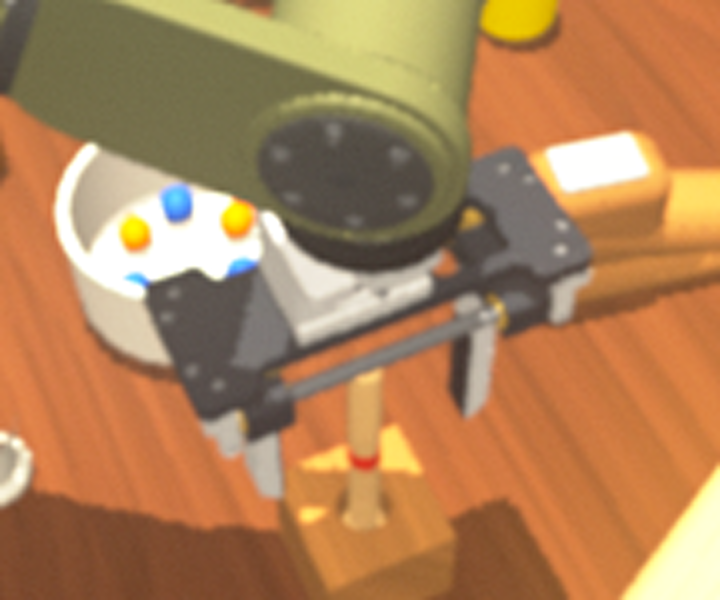

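The stick stands between the open fingers, so I'll close on it.

```bash
python3 -m pendant '[[0,0,0,0,0,0,1],[0,0,0,0,0,0,1],[0,0,0,0,0,0,1],[0,0,0,0,0,0,1],[0,0,0,0,0,0,1],[0,0,0,0,0,0,1],[0,0,0,0,0,0,1],[0,0,0,0,0,0,1]]' 40
```

```text
time_s: 2.55
ee_pos: [0.5183, -0.3072, 0.2186]
eef_rot: [-3.142, -0.0, 1.571]
force: [0.3, 0.2, 0.6]
grip_width: 0.0443
```

```bash
python3 -m pendant '[[0,0,0,0,0,0,1],[0,0,0,0,0,0,1],[0,0,0,0,0,0,1],[0,0,0,0,0,0,1],[0,0,0,0,0,0,1],[0,0,0,0,0,0,1],[0,0,0,0,0,0,1],[0,0,0,0,0,0,1]]' 40
```

```text
time_s: 3.22
ee_pos: [0.5183, -0.3072, 0.2186]
eef_rot: [-3.142, -0.0, 1.571]
force: [0.3, -0.2, -0.8]
grip_width: 0.0155
```

```bash
python3 -m pendant '[[0,0,-0.06,0,0,0,1],[0,0,-0.12,0,0,0,1],[0,0,-0.15,0,0,0,1],[0,0,-0.15,0,0,0,1],[0,0,-0.15,0,0,0,1],[0,0,-0.12,0,0,0,1],[0,0,-0.06,0,0,0,1],[0,0,-0.04,0,0,0,1],[0,0,0,0,0,0,1],[0,0,0,0,0,0,1]]'
python3 - <<'E'
from h import *
from station import ctrl
s=snap("scene","4");d=snap("side","4");o=ctrl.get_obs();print(o["ee_pos"],o["grip_width"])
crop(s,180,50,360,225,"c4s",4);crop(d,200,130,380,330,"c4d",3)
E
```

```text
time_s: 4.05
ee_pos: [0.5182, -0.3072, 0.32]
eef_rot: [-3.141, -0.0, 1.571]
force: [0.3, -0.1, -2.0]
grip_width: 0.0154
[ 0.51818307 -0.30713543  0.31962586] 0.01577799623073265
```

View pics/c4s.png

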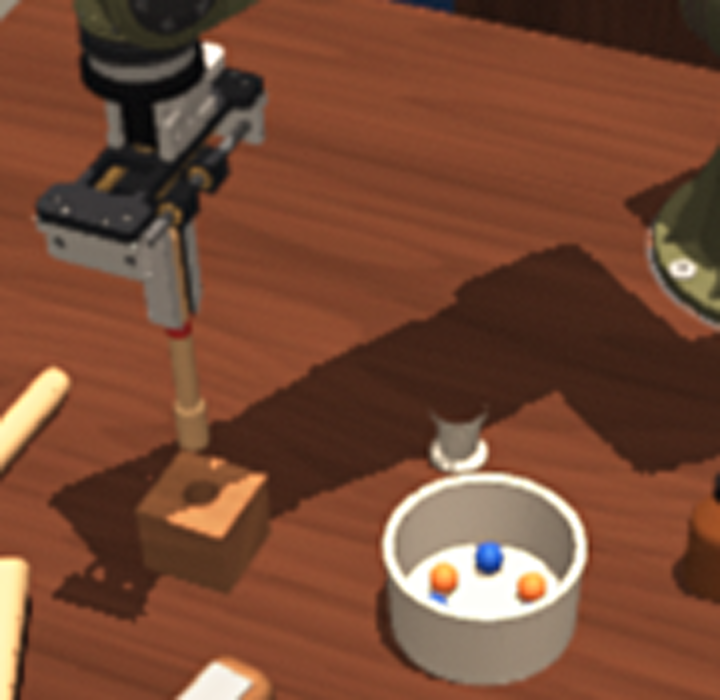

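View pics/c4d.png

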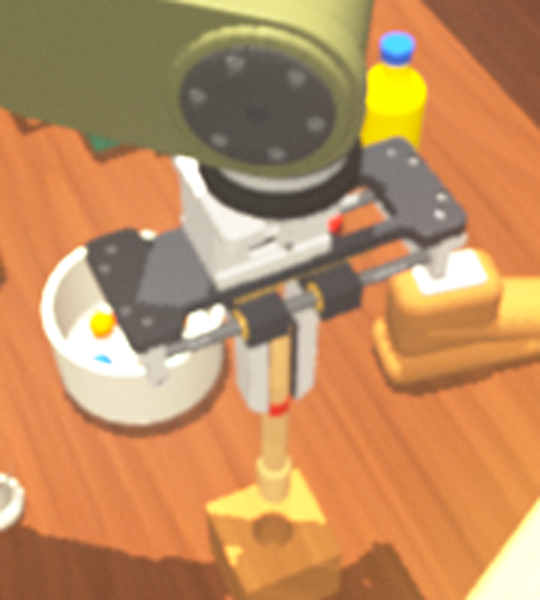

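The stick is lifted clear of its stand. The foot is at about (193,445) in the scene crop and (273,490) in the side crop. I'll triangulate it to get the stick's tilt.

```bash
python3 - <<'E'
from h import *
np.set_printoptions(precision=4,suppress=True)
s=load("scene4");d=load("side4")
f=lambda x,y:(180+x/4-.4,50+y/4-.4); g=lambda x,y:(200+x/3-.3,130+y/3-.3)
print("tip",tri(s,f(193,442),d,g(273,490)))
print("footstart",tri(s,f(189,408),d,g(275,466)))
print("band",tri(s,f(179,331),d,g(279,408)))
E
```

```text
tip (array([ 0.5197, -0.3061,  0.1109]), np.float64(0.0039059756139703332))
footstart (array([ 0.5199, -0.3065,  0.1425]), np.float64(0.002111610363138438))
band (array([ 0.5203, -0.3075,  0.2105]), np.float64(0.0005701123545987733))
```

```bash
python3 -m pendant '[[0.1,-0.017,0,0,0,0,1],[0.2,-0.017,0,0,0,0,1],[0.22,-0.018,0,0,0,0,1],[0.24,-0.018,0,0,0,0,1],[0.24,-0.018,0,0,0,0,1],[0.24,-0.017,0,0,0,0,1],[0.22,-0.017,0,0,0,0,1],[0.2,-0.017,0,0,0,0,1],[0.128,-0.017,0,0,0,0,1],[0,0,0,0,0,0,1]]'
python3 - <<'E'
from h import *
from station import ctrl
s=snap("scene","5");d=snap("side","5");o=ctrl.get_obs();print(o["ee_pos"],o["grip_width"])
crop(s,220,50,380,225,"c5s",4);crop(d,180,130,340,300,"c5d",4)
E
```

```text
time_s: 4.98
ee_pos: [0.4989, -0.0897, 0.3205]
eef_rot: [-3.141, -0.0, 1.574]
force: [-0.8, -0.9, -1.8]
grip_width: 0.0157
[ 0.49937336 -0.09215813  0.32054637] 0.015605719858957449
```

View pics/c5s.png

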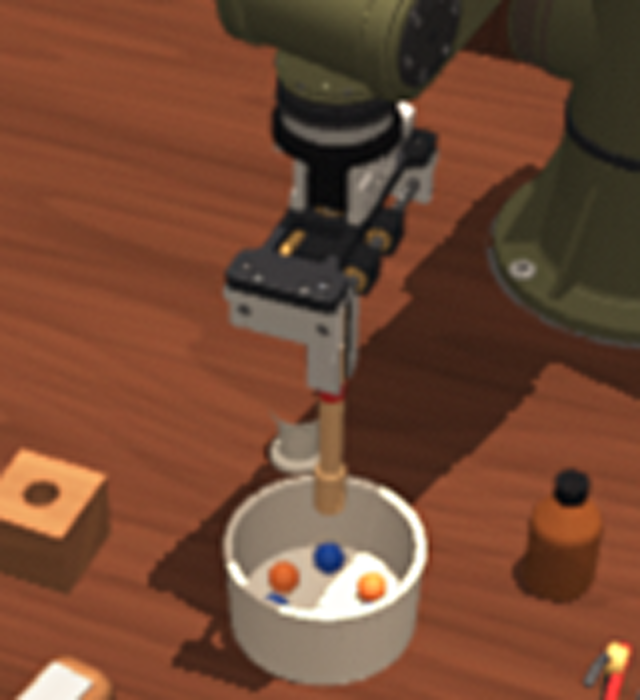

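View pics/c5d.png

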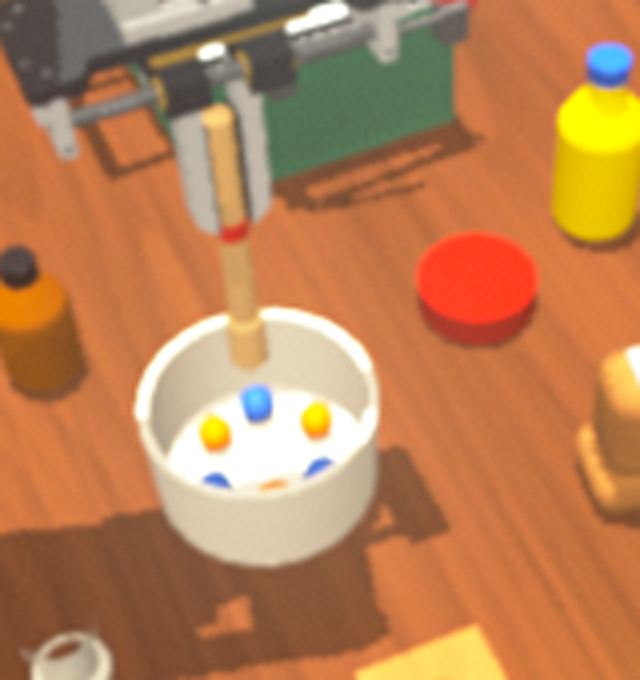

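The foot hangs over the free middle of the bowl. I'll lower it, then move out between two beads and circle.

```bash
python3 -m pendant '[[0,0,0.05,0,0,0,1],[0,0,0.12,0,0,0,1],[0,0,0.15,0,0,0,1],[0,0,0.15,0,0,0,1],[0,0,0.15,0,0,0,1],[0,0,0.12,0,0,0,1],[0,0,0.06,0,0,0,1],[0,0,0,0,0,0,1],[0,0,0,0,0,0,1]]' 45
python3 -m pendant '[[0.045,0.045,0,0,0,0,1],[0.06,0.06,0,0,0,0,1],[0.06,0.06,0,0,0,0,1],[0.059,0.059,0,0,0,0,1],[0.05,-0.066,0,0,0,0,1],[0.032,-0.076,0,0,0,0,1],[0.011,-0.082,0,0,0,0,1]]'
```

```text
time_s: 5.83
ee_pos: [0.4996, -0.0931, 0.2247]
eef_rot: [-3.141, -0.0, 1.57]
force: [0.4, -0.8, 0.1]
grip_width: 0.0154
time_s: 6.42
ee_pos: [0.4999, -0.0542, 0.225]
eef_rot: [3.139, 0.002, 1.572]
force: [3.6, -7.6, 0.1]
grip_width: 0.0158
```

```bash
python3 - <<'E'
from h import *
from station import ctrl
s=snap("scene","6");d=snap("side","6");w=snap("wrist","6");o=ctrl.get_obs();print(o["ee_pos"],o["grip_width"],o["force"],o["moment"])
crop(s,220,110,360,225,"c6s",5);crop(d,180,130,340,300,"c6d",4)
E
```

```text
[ 0.49935962 -0.05447999  0.2251657 ] 0.015436635080090919 [ 1.21718068 -3.67860536 -0.3712349 ] [-1.24194048 -0.31814408  0.03229699]
```

View pics/c6s.png

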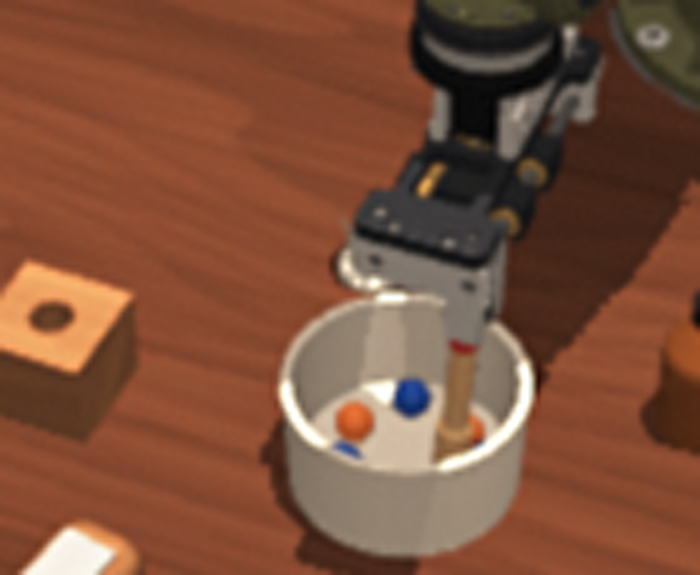

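View pics/c6d.png

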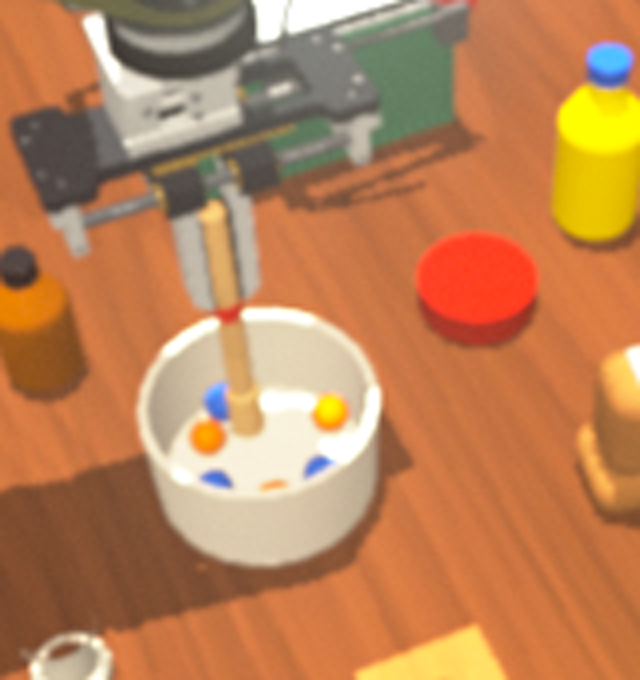

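View pics/wrist6.png

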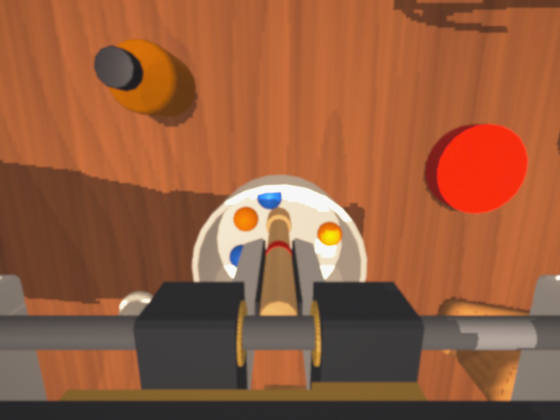

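The foot has pressed the blue bead (268,198 in the wrist view) almost straight out against the wall. I'll back off inward, re-enter the gap behind it, and push along the circle.

```bash
python3 -m pendant '[[-0.075,0.033,0,0,0,0,1],[-0.075,0.033,0,0,0,0,1],[0.02,0.06,0,0,0,0,1],[0.056,0.077,0,0,0,0,1],[0,0,0,0,0,0,1],[0,0,0,0,0,0,1]]'
python3 - <<'E'
from h import *
from station import ctrl
d=snap("side","7");w=snap("wrist","7");o=ctrl.get_obs();print(o["ee_pos"],o["grip_width"],o["force"],o["moment"])
crop(w,170,150,390,290,"c7w",3);crop(d,180,130,340,300,"c7d",4)
E
```

```text
time_s: 7.07
ee_pos: [0.5243, -0.0628, 0.2243]
eef_rot: [-3.141, -0.0, 1.572]
force: [0.4, 0.2, -0.8]
grip_width: 0.0154
[ 0.52387386 -0.06316441  0.22439183] 0.015207876141926167 [-0.77191085 -0.65209247 -0.88627004] [-0.02973949  0.03189722 -0.01776815]
```

View pics/c7w.png

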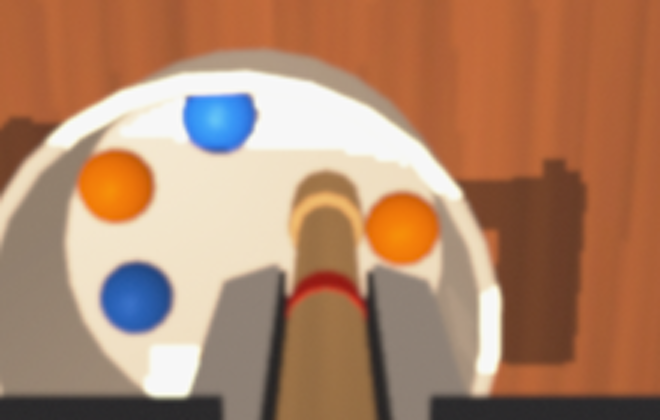

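View pics/c7d.png

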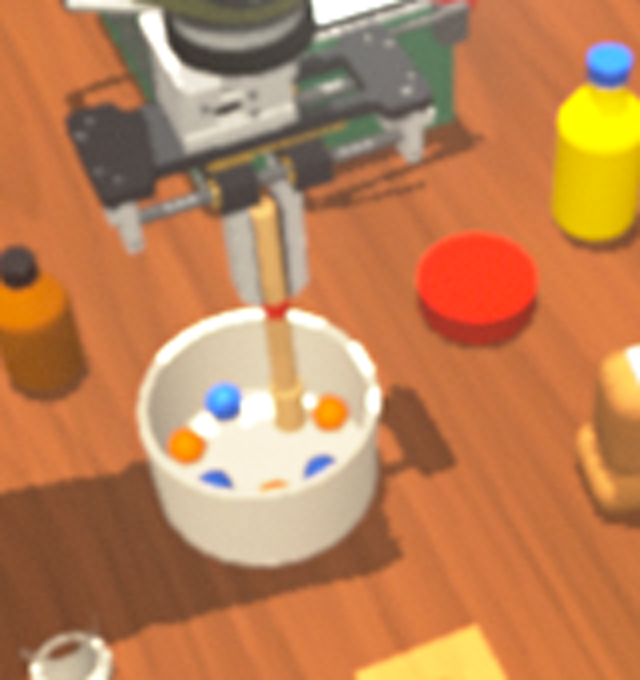

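```bash
python3 - <<'E'
from h import *
np.set_printoptions(precision=4,suppress=True)
d=load("side7");w=load("wrist7")
print("side tip",onz(d,(180+291/4-.4,130+422/4-.4),.016),"wrist",onz(w,(170+325/3-.3,150+190/3-.3),.016))
for p in [(220,118),(117,186),(137,297),(402,229)]: print(onz(w,(170+p[0]/3-.3,150+p[1]/3-.3),.02)[:2]-np.array([.501,-.0915]))
E
```

```text
side tip [ 0.5248 -0.0696  0.016 ] wrist [ 0.5242 -0.0683  0.016 ]
[-0.0089  0.047 ]
[-0.0415  0.0255]
[-0.0371 -0.0113]
[0.0474 0.0116]
```

```bash
python3 -m pendant '[[0.027,0,0,0,0,0,1],[0.027,0,0,0,0,0,1],[0.045,-0.07,0,0,0,0,1],[0.025,-0.079,0,0,0,0,1],[0.004,-0.083,0,0,0,0,1],[-0.018,-0.081,0,0,0,0,1],[-0.038,-0.074,0,0,0,0,1]]' 60
python3 - <<'E'
from h import *
from station import ctrl
d=snap("side","8");w=snap("wrist","8");o=ctrl.get_obs();print(o["ee_pos"],o["grip_width"],o["force"],o["moment"])
crop(w,140,120,420,300,"c8w",2);crop(d,180,130,340,300,"c8d",3)
a=cv2.imread("pics/c8w.png");b=cv2.imread("pics/c8d.png")
im=np.zeros((510,1100,3),np.uint8);im[:a.shape[0],:560]=a;im[:b.shape[0],570:570+b.shape[1]]=b
cv2.imwrite("pics/c8.png",cv2.resize(im,(790,366)))
E
```

```text
time_s: 7.75
ee_pos: [0.477, -0.0549, 0.2252]
eef_rot: [3.139, 0.002, 1.572]
force: [8.9, -2.1, -1.1]
grip_width: 0.0153
[ 0.47705495 -0.05511417  0.2255248 ] 0.015057962878331738 [ 3.28095886 -0.66497067 -0.81173166] [-0.47062422 -1.11569233  0.09945642]
```

View pics/c8.png

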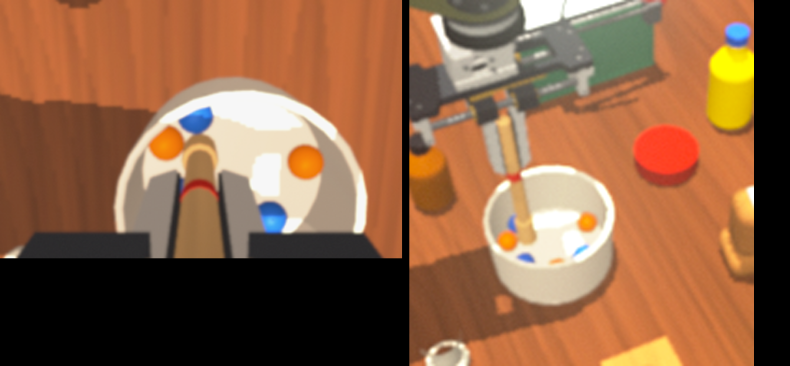

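The foot is wedged between blue (195,118) and orange (167,143) in the wrist half. I'll pull inward to relax it and measure everything.

```bash
cat > beads.py <<'E'
from h import *
C=np.array([.501,-.0915])
def beads(c,roi=True):
    hsv=cv2.cvtColor(c["image"],cv2.COLOR_RGB2HSV); out=[]
    ctr=proj(c,[C[0],C[1],.02])[0]; 
    rad=np.max(np.linalg.norm(proj(c,[[C[0]+.062*np.cos(a),C[1]+.062*np.sin(a),.02] for a in np.arange(0,6.3,.5)])-ctr,axis=1))
    for nm,lo,hi in (("or",(4,190,150),(26,255,255)),("bl",(98,130,60),(130,255,255))):
        m=cv2.inRange(hsv,lo,hi); n,l,st,ce=cv2.connectedComponentsWithStats(m)
        for i in range(1,n):
            if st[i,4]>25:
                p=onz(c,ce[i],.02)[:2]-C
                if np.linalg.norm(p)<.058: out.append((nm,int(st[i,4]),ce[i].round(0).tolist(),(p*1000).round(0).tolist(),round(np.hypot(*p)*1000),round(np.degrees(np.arctan2(p[1],p[0])))))
    return out
def show(tag,names=("side","wrist"),tipz=.016):
    from station import ctrl
    tiles=[]
    for n in names:
        c=snap(n,tag); print(n)
        for b in beads(c): print("  ",b)
        q=proj(c,[C[0],C[1],.04])[0].astype(int); r=75
        x0=max(0,min(560-2*r,q[0]-r));y0=max(0,min(420-2*r,q[1]-r)); print("  crop origin",x0,y0)
        tiles.append(cv2.resize(c["image"][y0:y0+2*r,x0:x0+2*r,::-1],(395,395),interpolation=cv2.INTER_CUBIC))
    cv2.imwrite(f"pics/t{tag}.png",np.hstack(tiles))
    o=ctrl.get_obs();print(o["time_s"],o["ee_pos"].round(4),"F",o["force"].round(1),"M",o["moment"].round(2),o["grip_width"].round(4))
E
python3 -m pendant '[[-0.06,0.04,0,0,0,0,1],[-0.06,0.04,0,0,0,0,1],[0,0,0,0,0,0,1]]'
python3 -c "
from beads import *
show('9')"
```

```text
time_s: 8.1
ee_pos: [0.4876, -0.0702, 0.2246]
eef_rot: [-3.141, 0.0, 1.57]
force: [0.0, 0.0, -1.0]
grip_width: 0.0152
side
   ('or', 38, [262.0, 233.0], [48.0, 15.0], 50, 18)
   ('or', 46, [225.0, 242.0], [-45.0, 29.0], 54, 147)
   ('bl', 45, [230.0, 233.0], [-25.0, 48.0], 55, 118)
  crop origin 170 163
wrist
   ('or', 423, [245.0, 205.0], [-45.0, 25.0], 51, 151)
   ('or', 423, [343.0, 219.0], [47.0, 12.0], 49, 14)
   ('bl', 356, [266.0, 187.0], [-25.0, 42.0], 49, 120)
   ('bl', 122, [251.0, 236.0], [-39.0, -6.0], 40, -172)
   ('bl', 180, [323.0, 258.0], [30.0, -27.0], 40, -42)
  crop origin 218 162Traceback (most recent call last):
  File "<string>", line 3, in <module>
    show('9')
    ~~~~^^^^^
  File "beads.py", line 24, in show
    o=ctrl.get_obs();print(o["time_s"],o["ee_pos"].round(4),"F",o["force"].round(1),"M",o["moment"].round(2),o["grip_width"].round(4))
                                                                                                             ^^^^^^^^^^^^^^^^^^^^^
AttributeError: 'float' object has no attribute 'round'
```

View pics/t9.png

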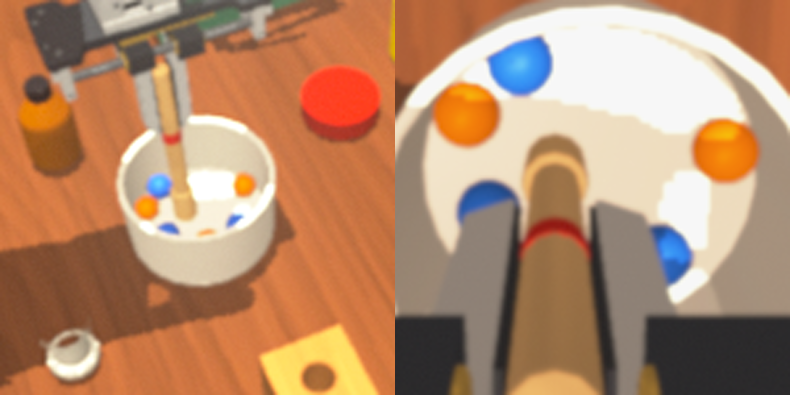

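```bash
sed -i 's/o\["grip_width"\].round(4)/round(o["grip_width"],4)/' beads.py; python3 -c "
from beads import *
print(onz(load('side9'),(170+185*.38-.3,163+217*.38-.3),.016),onz(load('wrist9'),(218+555*.38-150-.3,162+158*.38-.3),.016))"
```

```text
[ 0.48577541 -0.08555803  0.016     ] [ 0.48795896 -0.08372376  0.016     ]
```

```bash
python3 -m pendant '[[0.06,0.073,0,0,0,0,1],[0.06,0.073,0,0,0,0,1],[0.06,0.073,0,0,0,0,1],[0.06,0.073,0,0,0,0,1],[-0.036,0.051,0,0,0,0,1],[-0.044,0.044,0,0,0,0,1],[-0.051,0.036,0,0,0,0,1],[-0.057,0.026,0,0,0,0,1],[-0.06,0.016,0,0,0,0,1]]'
python3 -c "
from beads import *
show('10')"
```

```text
time_s: 8.95
ee_pos: [0.542, -0.0703, 0.2238]
eef_rot: [-3.136, -0.003, 1.57]
force: [-10.7, 9.1, 3.5]
grip_width: 0.0156
side
   ('or', 40, [265.0, 237.0], [50.0, 0.0], 50, 0)
   ('or', 47, [225.0, 241.0], [-45.0, 29.0], 54, 147)
   ('bl', 44, [230.0, 233.0], [-25.0, 49.0], 55, 117)
  crop origin 170 163
wrist
   ('or', 439, [186.0, 204.0], [-45.0, 25.0], 51, 150)
   ('or', 175, [293.0, 234.0], [54.0, -4.0], 54, -4)
   ('or', 333, [228.0, 263.0], [-8.0, -34.0], 35, -104)
   ('bl', 437, [206.0, 184.0], [-25.0, 44.0], 51, 120)
   ('bl', 380, [197.0, 241.0], [-38.0, -11.0], 39, -163)
  crop origin 157 161
9.05 [ 0.542  -0.0711  0.2237] F [-5.6  5.2 -0.7] M [ 1.3   1.7  -0.11] 0.0153
```

View pics/t10.png

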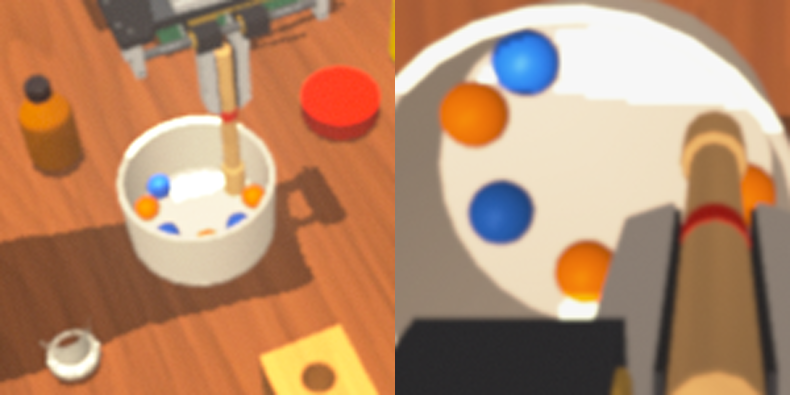

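```bash
python3 -m pendant '[[-0.062,0,0,0,0,0,1],[-0.062,-0.008,0,0,0,0,1],[-0.06,-0.018,0,0,0,0,1],[-0.057,-0.028,0,0,0,0,1],[-0.05,-0.036,0,0,0,0,1],[0,0,0,0,0,0,1]]'
python3 -c "
from beads import *
show('11')"
```

```text
time_s: 9.55
ee_pos: [0.5302, -0.1062, 0.2237]
eef_rot: [-3.135, -0.002, 1.569]
force: [-9.3, 3.8, 0.2]
grip_width: 0.0154
side
   ('or', 27, [226.0, 243.0], [-45.0, 26.0], 52, 150)
   ('bl', 39, [230.0, 233.0], [-25.0, 48.0], 55, 118)
  crop origin 170 163
wrist
   ('or', 476, [197.0, 166.0], [-45.0, 26.0], 52, 150)
   ('or', 390, [299.0, 212.0], [48.0, -17.0], 51, -20)
   ('or', 400, [240.0, 230.0], [-7.0, -35.0], 35, -102)
   ('or', 27, [278.0, 235.0], [28.0, -40.0], 49, -55)
   ('bl', 482, [217.0, 145.0], [-25.0, 44.0], 51, 120)
   ('bl', 404, [207.0, 206.0], [-37.0, -11.0], 39, -163)
  crop origin 169 123
9.65 [ 0.5305 -0.1058  0.2236] F [-9.6  3.1  0.5] M [1.12 2.89 0.01] 0.0155
```

View pics/t11.png

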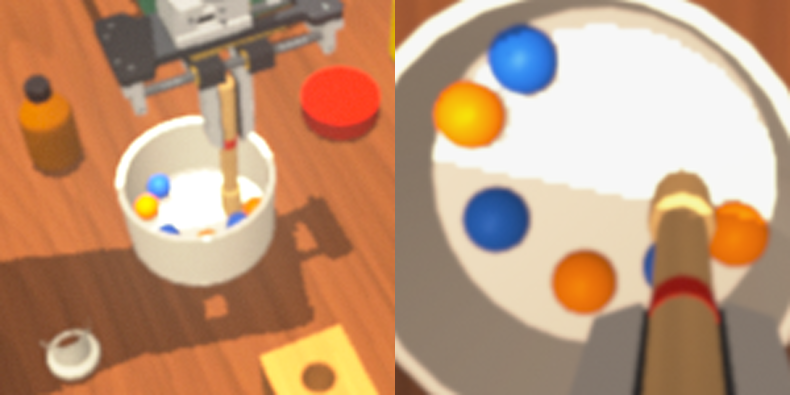

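```bash
python3 -m pendant '[[0,-0.05,0,0,0,0,1],[-0.04,-0.03,0,0,0,0,1],[-0.05,-0.01,0,0,0,0,1],[-0.05,-0.02,0,0,0,0,1],[-0.05,-0.04,0,0,0,0,1],[0,0,0,0,0,0,1]]'
python3 -c "
from beads import *
show('12')"
```

```text
time_s: 10.15
ee_pos: [0.5132, -0.1286, 0.2245]
eef_rot: [-3.14, -0.002, 1.57]
force: [-2.8, 5.0, 1.0]
grip_width: 0.0153
side
   ('bl', 38, [230.0, 233.0], [-25.0, 48.0], 55, 118)
  crop origin 170 163
wrist
   ('or', 513, [213.0, 140.0], [-45.0, 26.0], 51, 150)
   ('or', 445, [315.0, 188.0], [47.0, -17.0], 50, -20)
   ('or', 412, [248.0, 210.0], [-16.0, -38.0], 41, -112)
   ('bl', 511, [234.0, 119.0], [-25.0, 44.0], 51, 120)
   ('bl', 424, [223.0, 182.0], [-37.0, -11.0], 39, -163)
   ('bl', 144, [294.0, 220.0], [27.0, -47.0], 55, -60)
  crop origin 188 97
10.25 [ 0.5136 -0.1282  0.2246] F [-1.9  5.6  0.9] M [1.33 0.64 0.04] 0.0151
```

View pics/t12.png

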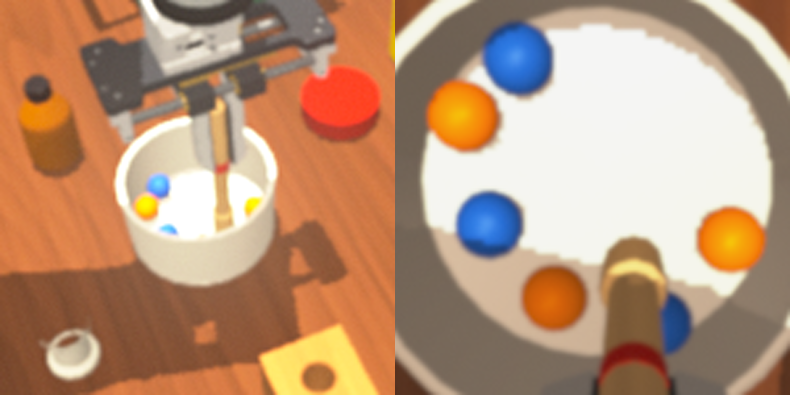

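```bash
python3 -c "
from beads import *
print((onz(load('wrist12'),(278.5,194),.016)[:2]-C)*1000)"
python3 -m pendant '[[-0.01,-0.05,0,0,0,0,1],[-0.01,-0.06,0,0,0,0,1],[0,-0.06,0,0,0,0,1],[0.01,-0.06,0,0,0,0,1],[0.02,-0.06,0,0,0,0,1],[0,0,0,0,0,0,1]]'
python3 -c "
from beads import *
show('13')"
```

```text
[ 12.91927125 -23.62883786]
time_s: 10.75
ee_pos: [0.479, -0.1259, 0.2254]
eef_rot: [3.137, -0.002, 1.57]
force: [6.5, 7.4, 0.4]
grip_width: 0.0149
side
   ('or', 29, [225.0, 242.0], [-45.0, 26.0], 52, 150)
   ('bl', 31, [230.0, 234.0], [-27.0, 47.0], 54, 120)
  crop origin 170 163
wrist
   ('or', 488, [251.0, 143.0], [-45.0, 25.0], 51, 150)
   ('or', 465, [351.0, 190.0], [47.0, -17.0], 50, -20)
   ('or', 286, [261.0, 214.0], [-37.0, -39.0], 54, -133)
   ('bl', 494, [272.0, 122.0], [-25.0, 44.0], 51, 120)
   ('bl', 436, [246.0, 175.0], [-50.0, -3.0], 50, -177)
   ('bl', 398, [317.0, 222.0], [16.0, -48.0], 50, -71)
  crop origin 227 99
10.85 [ 0.4795 -0.126   0.2254] F [ 5.8  7.3 -0.4] M [ 2.18 -1.83 -0.08] 0.0156
```

View pics/t13.png

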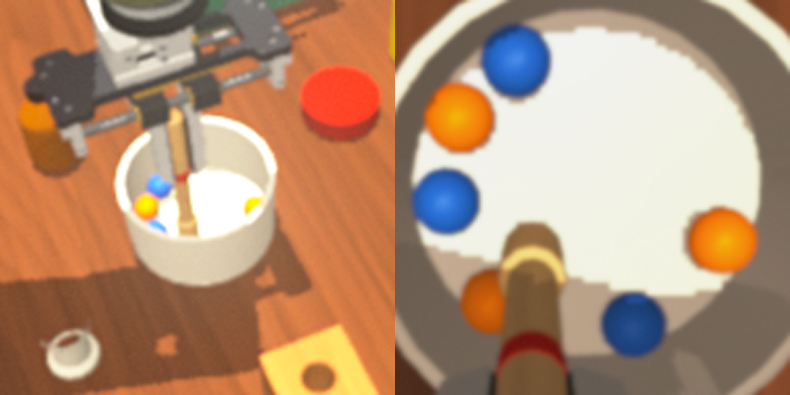

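```bash
python3 -c "
from beads import *
print((onz(load('wrist13'),(278.5,190),.016)[:2]-C)*1000)"
python3 -m pendant '[[0.08,0.08,0,0,0,0,1],[0.08,0.12,0,0,0,0,1],[0.07,0.12,0,0,0,0,1],[0.05,0.12,0,0,0,0,1],[0,0.05,0,0,0,0,1],[0,0,0,0,0,0,1]]'
python3 -c "
from beads import *
show('14')"
```

```text
[-20.10714359 -17.62480689]
time_s: 11.35
ee_pos: [0.5387, -0.0928, 0.2244]
eef_rot: [-3.141, 0.0, 1.572]
force: [-0.5, -0.3, -1.3]
grip_width: 0.0154
side
   ('or', 34, [225.0, 242.0], [-45.0, 28.0], 53, 148)
   ('bl', 42, [230.0, 233.0], [-25.0, 49.0], 55, 117)
  crop origin 170 163
wrist
   ('or', 468, [188.0, 180.0], [-45.0, 25.0], 51, 150)
   ('or', 193, [293.0, 225.0], [51.0, -17.0], 54, -19)
   ('or', 413, [205.0, 246.0], [-33.0, -39.0], 51, -130)
   ('bl', 467, [208.0, 159.0], [-25.0, 44.0], 51, 120)
   ('bl', 424, [182.0, 206.0], [-52.0, 1.0], 52, 179)
  crop origin 160 137
11.45 [ 0.5376 -0.0933  0.2244] F [ 0.8 -0.1 -1.3] M [-0.04  0.04 -0.01] 0.0153
```

View pics/t14.png

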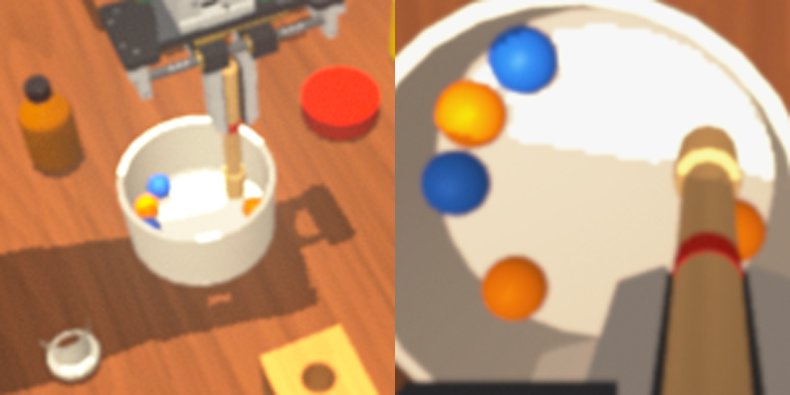

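```bash
python3 -m pendant '[[-0.02,0.05,0,0,0,0,1],[-0.06,0.01,0,0,0,0,1],[-0.062,0,0,0,0,0,1],[-0.062,-0.01,0,0,0,0,1],[-0.06,-0.02,0,0,0,0,1],[-0.057,-0.028,0,0,0,0,1],[-0.05,-0.036,0,0,0,0,1],[-0.05,-0.04,0,0,0,0,1],[0,0,0,0,0,0,1]]'
python3 -c "
from beads import *
show('15')"
```

```text
time_s: 12.2
ee_pos: [0.5282, -0.1447, 0.2244]
eef_rot: [-3.14, -0.001, 1.569]
force: [-2.5, 3.1, 0.1]
grip_width: 0.0153
side
   ('bl', 35, [230.0, 233.0], [-26.0, 47.0], 54, 118)
  crop origin 170 163
wrist
   ('or', 544, [195.0, 121.0], [-45.0, 26.0], 52, 150)
   ('or', 366, [210.0, 194.0], [-34.0, -39.0], 52, -132)
   ('or', 141, [291.0, 193.0], [40.0, -38.0], 55, -44)
   ('bl', 549, [216.0, 99.0], [-25.0, 44.0], 51, 120)
   ('bl', 498, [188.0, 150.0], [-52.0, 1.0], 52, 179)
   ('bl', 328, [257.0, 205.0], [8.0, -49.0], 50, -81)
  crop origin 169 77
12.3 [ 0.5289 -0.144   0.2245] F [-2.   3.5 -0.7] M [1.04 0.67 0.07] 0.0147
```

View pics/t15.png

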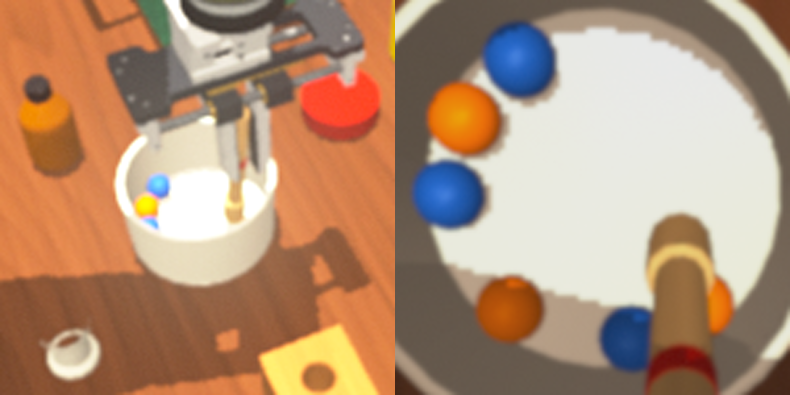

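```bash
python3 -c "
from beads import *
w=load('wrist15');s=load('side15')
print((onz(w,(277,166),.016)[:2]-C)*1000,(onz(s,(170+234*.38,163+218*.38),.016)[:2]-C)*1000)"
```

```text
[ 26.74470868 -13.6333187 ] [ 26.01552503 -15.7315989 ]
```

```bash
python3 -m pendant '[[0.08,-0.02,0,0,0,0,1],[0.1,-0.02,0,0,0,0,1],[0.1,-0.02,0,0,0,0,1],[0.1,-0.02,0,0,0,0,1],[0.08,-0.02,0,0,0,0,1],[0.06,0,0,0,0,0,1],[0.06,0,0,0,0,0,1],[0.06,0,0,0,0,0,1],[0.06,0,0,0,0,0,1],[0,0,0,0,0,0,1]]'
python3 -c "
from beads import *
show('16')"
```

```text
time_s: 13.13
ee_pos: [0.5172, -0.0593, 0.225]
eef_rot: [-3.142, 0.002, 1.572]
force: [-2.3, -5.9, 2.4]
grip_width: 0.0157
side
   ('or', 46, [225.0, 241.0], [-44.0, 30.0], 53, 146)
   ('bl', 41, [230.0, 233.0], [-26.0, 49.0], 55, 118)
  crop origin 170 163
wrist
   ('or', 426, [213.0, 215.0], [-45.0, 25.0], 51, 151)
   ('or', 220, [226.0, 275.0], [-35.0, -36.0], 50, -135)
   ('bl', 348, [233.0, 197.0], [-25.0, 42.0], 49, 120)
   ('bl', 389, [207.0, 240.0], [-52.0, 1.0], 52, 179)
  crop origin 184 173
13.2333 [ 0.5172 -0.0597  0.2249] F [-3.  -4.4  1.8] M [-1.29  0.61  0.03] 0.0155
```

View pics/t16.png

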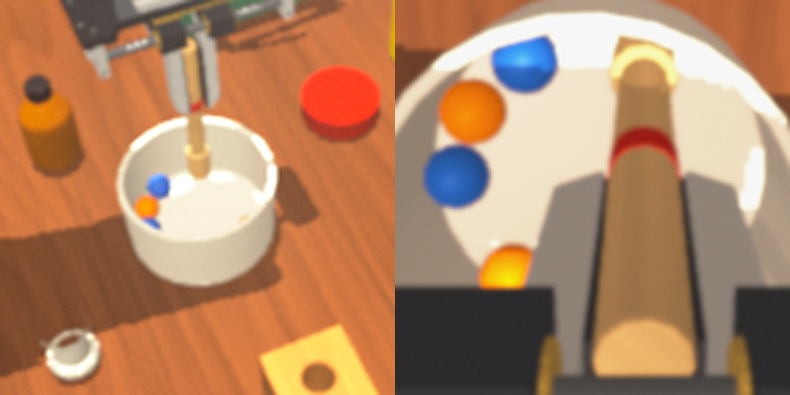

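```bash
python3 -m pendant '[[0.05,0,0,0,0,0,1],[0.05,0,0,0,0,0,1],[0.05,0,0,0,0,0,1],[-0.06,0,0,0,0,0,1],[-0.01,-0.06,0,0,0,0,1],[-0.01,-0.06,0,0,0,0,1],[-0.012,-0.06,0,0,0,0,1],[-0.02,-0.06,0,0,0,0,1],[-0.03,-0.055,0,0,0,0,1]]'
python3 -c "
from beads import *
show('17')"
```

```text
time_s: 13.98
ee_pos: [0.4828, -0.0598, 0.2262]
eef_rot: [3.133, 0.003, 1.571]
force: [11.4, -9.3, 0.2]
grip_width: 0.0151
side
   ('or', 32, [226.0, 243.0], [-45.0, 24.0], 51, 152)
   ('bl', 33, [228.0, 236.0], [-34.0, 44.0], 55, 127)
  crop origin 170 163
wrist
   ('or', 408, [246.0, 224.0], [-48.0, 15.0], 50, 162)
   ('or', 26, [279.0, 245.0], [-17.0, -6.0], 18, -159)
   ('or', 273, [331.0, 272.0], [35.0, -35.0], 50, -45)
   ('bl', 330, [261.0, 203.0], [-33.0, 35.0], 48, 133)
   ('bl', 145, [240.0, 245.0], [-54.0, -6.0], 55, -173)
  crop origin 222 171
14.0833 [ 0.4823 -0.0601  0.2261] F [ 8.5 -9.1 -0.1] M [-2.56 -2.54  0.04] 0.0157
```

View pics/t17.png

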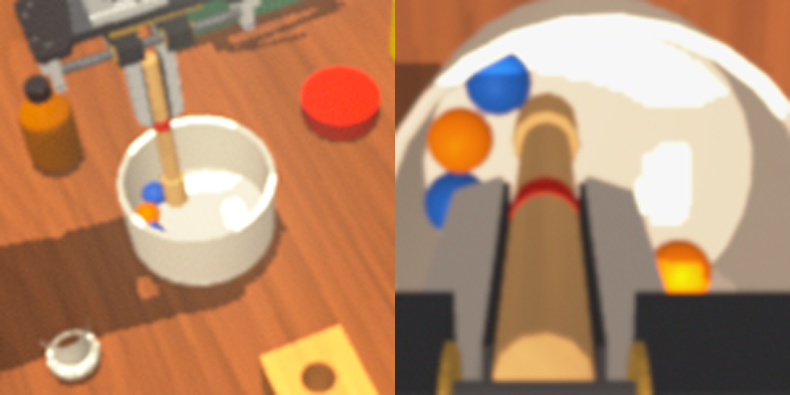

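```bash
python3 -c "
from beads import *
w=load('wrist17');s=load('side17')
print((onz(w,(279.5,213),.016)[:2]-C)*1000,(onz(s,(170+177*.38,163+204*.38),.016)[:2]-C)*1000)"
```

```text
[-15.86329117  24.69224374] [-16.37768816  22.14701597]
```

```bash
python3 -m pendant '[[-0.08,0.03,0,0,0,0,1],[-0.09,0.02,0,0,0,0,1],[-0.09,0.01,0,0,0,0,1],[-0.09,0,0,0,0,0,1],[-0.08,0,0,0,0,0,1],[-0.06,0,0,0,0,0,1],[-0.02,-0.04,0,0,0,0,1],[0,-0.06,0,0,0,0,1],[0,-0.06,0,0,0,0,1]]'
python3 -c "
from beads import *
show('18')"
```

```text
time_s: 14.83
ee_pos: [0.4711, -0.1198, 0.2254]
eef_rot: [3.136, -0.002, 1.57]
force: [9.0, 9.0, 0.5]
grip_width: 0.0156
side
   ('bl', 35, [228.0, 236.0], [-34.0, 43.0], 54, 129)
  crop origin 170 163
wrist
   ('or', 455, [258.0, 160.0], [-47.0, 17.0], 50, 160)
   ('or', 282, [261.0, 211.0], [-45.0, -31.0], 55, -146)
   ('or', 430, [345.0, 217.0], [34.0, -37.0], 50, -47)
   ('bl', 478, [274.0, 137.0], [-33.0, 37.0], 50, 132)
   ('bl', 437, [255.0, 187.0], [-51.0, -8.0], 51, -171)
   ('bl', 384, [319.0, 230.0], [9.0, -50.0], 51, -79)
  crop origin 237 107
14.9333 [ 0.4707 -0.1197  0.2255] F [9.5 8.3 0.4] M [ 2.28 -2.75 -0.16] 0.0155
```

View pics/t18.png

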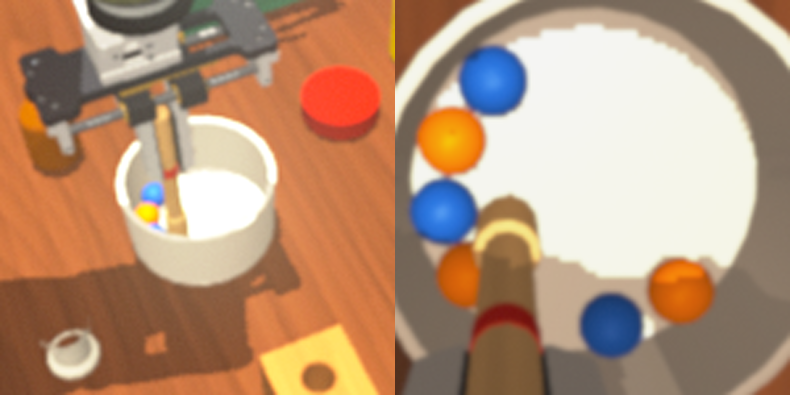

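```bash
python3 -m pendant '[[-0.06,0.08,0,0,0,0,1],[-0.09,0.05,0,0,0,0,1],[-0.1,-0.02,0,0,0,0,1],[0.02,-0.056,0,0,0,0,1],[0.03,-0.052,0,0,0,0,1],[0.042,-0.042,0,0,0,0,1],[0.05,-0.04,0,0,0,0,1],[0.055,-0.02,0,0,0,0,1]]'
python3 -c "
from beads import *
show('19')"
```

```text
time_s: 15.6
ee_pos: [0.4588, -0.1265, 0.2257]
eef_rot: [3.136, 0.001, 1.57]
force: [7.3, -0.1, 1.2]
grip_width: 0.0152
side
  crop origin 170 163
wrist
   ('or', 480, [274.0, 144.0], [-45.0, 25.0], 51, 151)
   ('or', 174, [271.0, 202.0], [-48.0, -28.0], 55, -149)
   ('or', 438, [358.0, 211.0], [34.0, -37.0], 50, -47)
   ('bl', 493, [293.0, 124.0], [-28.0, 42.0], 50, 124)
   ('bl', 430, [265.0, 171.0], [-53.0, 1.0], 53, 179)
   ('bl', 398, [332.0, 224.0], [10.0, -50.0], 50, -79)
  crop origin 251 99
15.7 [ 0.4586 -0.1259  0.2256] F [ 8.   0.2 -0.1] M [ 0.23 -2.37 -0.28] 0.015
```

View pics/t19.png

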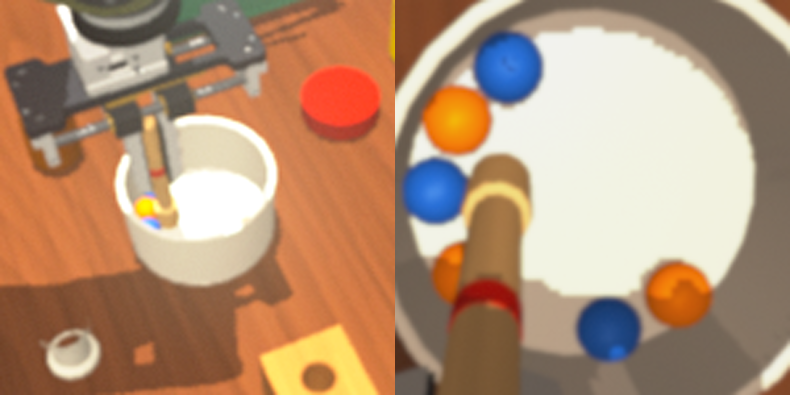

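```bash
python3 -c "
from beads import *
w=load('wrist19');s=load('side19')
print((onz(w,(251+104*.38,99+172*.38),.016)[:2]-C)*1000,(onz(s,(170+167*.38,163+222*.38),.016)[:2]-C)*1000)"
```

```text
[-29.77906949   6.1459809 ] [-32.0449657    6.53567766]
```

```bash
python3 -m pendant '[[-0.05,0.05,0,0,0,0,1],[-0.06,0.02,0,0,0,0,1],[-0.06,0,0,0,0,0,1],[0,-0.06,0,0,0,0,1],[0,-0.06,0,0,0,0,1],[0.02,-0.06,0,0,0,0,1],[0.04,-0.04,0,0,0,0,1],[0.05,0,0,0,0,0,1]]'
python3 -c "
from beads import *
show('20')"
```

```text
time_s: 16.37
ee_pos: [0.4387, -0.1334, 0.2244]
eef_rot: [-3.14, -0.0, 1.57]
force: [-1.3, -0.4, -0.2]
grip_width: 0.0004
side
  crop origin 170 163
wrist
   ('or', 498, [298.0, 135.0], [-44.0, 25.0], 51, 150)
   ('or', 36, [304.0, 176.0], [-38.0, -11.0], 39, -164)
   ('or', 104, [306.0, 200.0], [-36.0, -33.0], 49, -137)
   ('or', 470, [382.0, 204.0], [34.0, -37.0], 50, -47)
   ('bl', 508, [318.0, 115.0], [-27.0, 43.0], 50, 122)
   ('bl', 265, [287.0, 167.0], [-53.0, -2.0], 53, -178)
   ('bl', 411, [354.0, 218.0], [10.0, -50.0], 51, -79)
  crop origin 276 91
16.4667 [ 0.4396 -0.1328  0.2246] F [-0.4 -0.8  0.7] M [ 0.02 -0.02  0.03] 0.0004
```

View pics/t20.png

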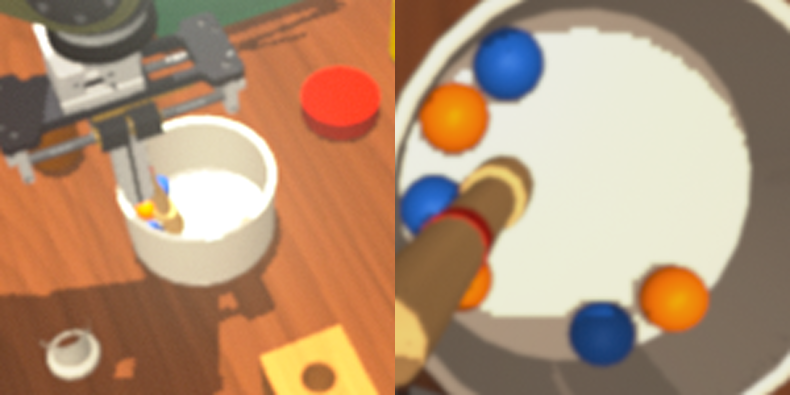

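The stick slipped out of the jaws and now leans in the bowl, top towards (-x,-y). All beads are still inside. I'll rise clear and look before regrasping it to stir more.

```bash
python3 -m pendant '[[0,0,-0.15,0,0,0,1],[0,0,-0.25,0,0,0,1],[0,0,-0.25,0,0,0,1],[0,0,-0.2,0,0,0,-1],[0,0,0,0,0,0,-1]]' 60
python3 -c "
from beads import *
show('21',('side','wrist'))
c=snap('scene','21');crop(c,220,110,360,225,'c21s',5);print(beads(c))
"
```

```text
time_s: 16.88
ee_pos: [0.4407, -0.1336, 0.3312]
eef_rot: [3.136, 0.003, 1.571]
force: [0.8, 0.2, 0.8]
grip_width: 0.0103
side
  crop origin 170 163
wrist
   ('or', 134, [292.0, 128.0], [-43.0, 30.0], 52, 145)
   ('or', 221, [292.0, 178.0], [-42.0, -30.0], 52, -145)
   ('or', 235, [353.0, 184.0], [34.0, -37.0], 50, -47)
   ('bl', 257, [306.0, 117.0], [-27.0, 43.0], 50, 122)
   ('bl', 228, [285.0, 156.0], [-51.0, -3.0], 51, -176)
   ('bl', 216, [333.0, 194.0], [9.0, -50.0], 50, -79)
  crop origin 254 79
16.9833 [ 0.44   -0.1334  0.3269] F [-0.6 -0.6 -0.5] M [ 0.   -0.02 -0.02] 0.0185
[]
```

View pics/t21.png

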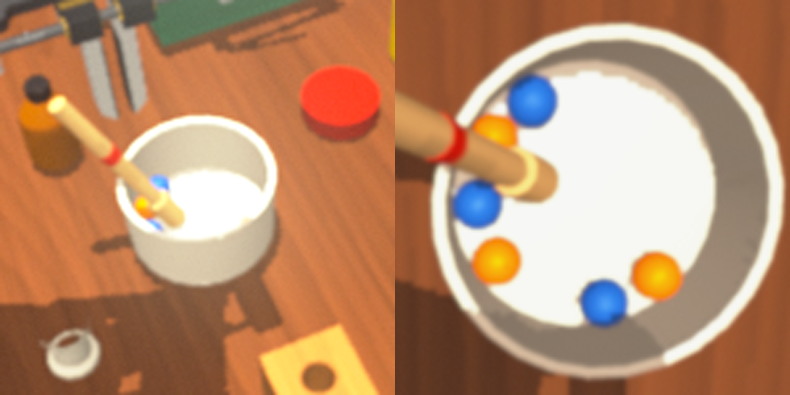

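View pics/c21s.png

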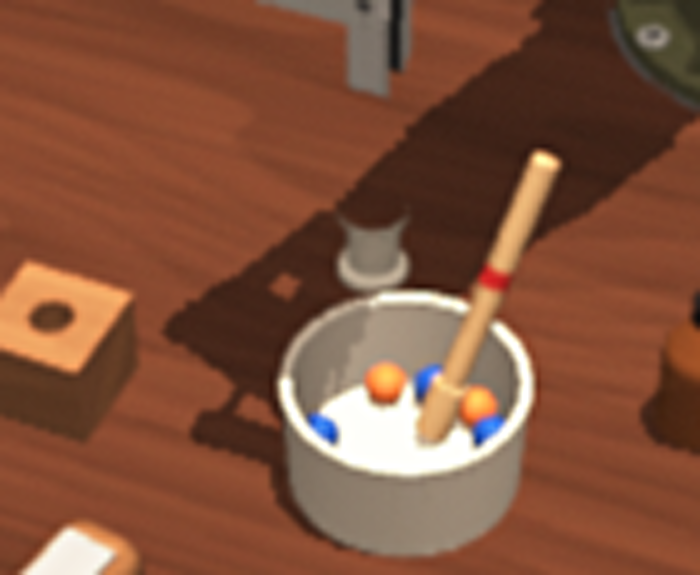

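View pics/wrist21.png

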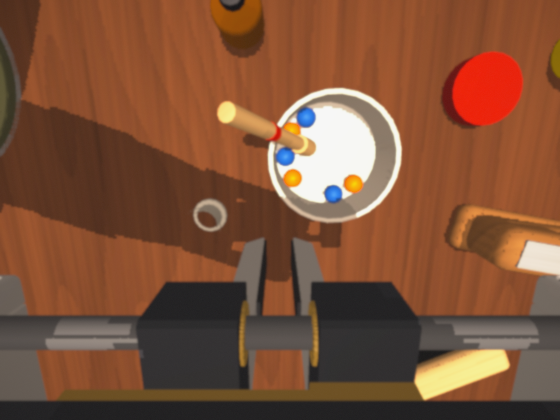

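```bash
python3 - <<'E'
from h import *
np.set_printoptions(precision=4,suppress=True)
s=load("scene21");d=load("side21");w=load("wrist21")
S=lambda x,y:(220+x/5-.4,110+y/5-.4);D=lambda x,y:(170+x*.38,163+y*.38)
t=tri(s,S(545,160),d,D(58,104));b=tri(s,S(494,280),d,D(113,155));f=tri(s,S(430,435),d,D(180,217))
print(t,b,f);print("wrist",tri(w,(227,112),s,S(545,160)),tri(w,(275,133),s,S(494,280)))
v=t[0]-f[0];print(np.linalg.norm(v),v/np.linalg.norm(v))
from station import ctrl;o=ctrl.get_obs();print(o["ee_pos"],o["grip_width"],o["qpos"])
E
```

```text
(array([ 0.406 , -0.0496,  0.172 ]), np.float64(0.0017698294648291824)) (array([ 0.4384, -0.0641,  0.1054]), np.float64(0.0026262946567524484)) (array([ 0.4828, -0.0836,  0.0134]), np.float64(0.0015963622725451343))
wrist (array([ 0.4045, -0.0504,  0.1699]), np.float64(0.0007743328890130806)) (array([ 0.4384, -0.0655,  0.1039]), np.float64(0.0007296306692652172))
0.17944477939294387 [-0.4278  0.1893  0.8838]
[ 0.4398 -0.1333  0.3259] 0.022460511477472817 [-0.3741  0.0774  1.7302 -0.0002  1.3349 -0.3743]
```

```bash
cat > plan.py <<'E'
from h import *
np.set_printoptions(precision=4,suppress=True)
def rows(p0,R0,p1,R1,n):
    """n equal steps from pose 0 to pose 1, in the axes and units of the moves"""
    rv=(R0.inv()*R1).as_rotvec(); out=[];p=p0;Rr=R0
    for i in range(1,n+1):
        pn=p0+(p1-p0)*i/n; Rn=R0*R.from_rotvec(rv*i/n)
        out.append(np.r_[Rr.inv().apply(pn-p)/.12,np.degrees(rv/n)/30]); p,Rr=pn,Rn
    print("per row: mm",np.linalg.norm(p1-p0)/n*1e3,"deg",np.degrees(np.linalg.norm(rv))/n)
    for r in out: print(r.round(3).tolist())
def tool(z,y):
    z=np.array(z,float);z/=np.linalg.norm(z);y=np.array(y,float);y-=z*(y@z);y/=np.linalg.norm(y)
    return R.from_matrix(np.c_[np.cross(y,z),y,z])
def now():
    from station import ctrl
    o=ctrl.get_obs(); return np.array(o["ee_pos"]),R.from_euler("xyz",o["eef_rot"])
DOWN=tool([0,0,-1],[1,0,0])
E
python3 - <<'E'
from plan import *
p,r=now()
T=tool([.237,-.105,-.966],[.405,.914,0])
print(p)
rows(p,DOWN,np.array([.394,-.044,.29]),T,11)
E
```

```text
[ 0.4398 -0.1333  0.3259]
per row: mm 9.69068805244472 deg 6.1452324912554275
[0.068, -0.035, 0.027, -0.026, -0.04, -0.199]
[0.071, -0.028, 0.025, -0.026, -0.04, -0.199]
[0.075, -0.02, 0.023, -0.026, -0.04, -0.199]
[0.077, -0.013, 0.022, -0.026, -0.04, -0.199]
[0.078, -0.005, 0.02, -0.026, -0.04, -0.199]
[0.079, 0.003, 0.018, -0.026, -0.04, -0.199]
[0.078, 0.011, 0.017, -0.026, -0.04, -0.199]
[0.077, 0.019, 0.015, -0.026, -0.04, -0.199]
[0.075, 0.026, 0.014, -0.026, -0.04, -0.199]
[0.072, 0.034, 0.013, -0.026, -0.04, -0.199]
[0.069, 0.041, 0.012, -0.026, -0.04, -0.199]
```

```bash
python3 -m pendant '[[0.068,-0.035,0.027,-0.026,-0.04,-0.199,-0.1],[0.071,-0.028,0.025,-0.026,-0.04,-0.199,-0.1],[0.075,-0.02,0.023,-0.026,-0.04,-0.199,-0.1],[0.077,-0.013,0.022,-0.026,-0.04,-0.199,-0.1],[0.078,-0.005,0.02,-0.026,-0.04,-0.199,-0.1],[0.079,0.003,0.018,-0.026,-0.04,-0.199,-0.1],[0.078,0.011,0.017,-0.026,-0.04,-0.199,-0.1],[0.077,0.019,0.015,-0.026,-0.04,-0.199,-0.1],[0.075,0.026,0.014,-0.026,-0.04,-0.199,-0.1],[0.072,0.034,0.013,-0.026,-0.04,-0.199,-0.1]]' 60
python3 -m pendant '[[0.069,0.041,0.012,-0.026,-0.04,-0.199,-0.1],[0,0,0,0,0,0,-0.1],[0,0,0,0,0,0,-0.1]]'
python3 - <<'E'
from plan import *
p,r=now();print(p,r.as_matrix()[:,1],r.as_matrix()[:,2])
snap("wrist","22");snap("side","22")
T=tool([.237,-.105,-.966],[.405,.914,0])
rows(p,r,np.array([.4151,-.0536,.1903]),T,5)
E
```

```text
time_s: 17.87
ee_pos: [0.3978, -0.0516, 0.2926]
eef_rot: [3.13, 0.237, 2.622]
force: [0.4, 0.1, 0.6]
grip_width: 0.0519
time_s: 18.12
ee_pos: [0.3939, -0.0439, 0.2901]
eef_rot: [3.142, 0.258, 2.721]
force: [-0.2, -0.4, -0.4]
grip_width: 0.0518
[ 0.3939 -0.0439  0.2901] [0.408 0.913 0.   ] [ 0.2328 -0.104  -0.9669]
per row: mm 20.492086613644428 deg 0.06114315363241137
[0.005, -0.0, 0.171, -0.0, -0.002, -0.001]
[0.005, -0.0, 0.171, -0.0, -0.002, -0.001]
[0.005, -0.0, 0.171, -0.0, -0.002, -0.001]
[0.005, -0.0, 0.171, -0.0, -0.002, -0.001]
[0.005, -0.0, 0.171, -0.0, -0.002, -0.001]
```

View pics/wrist22.png

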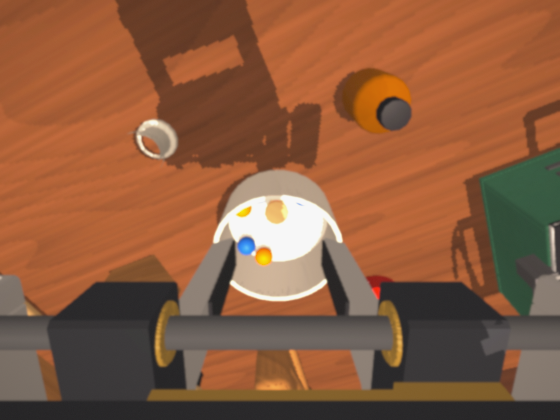

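View pics/side22.png

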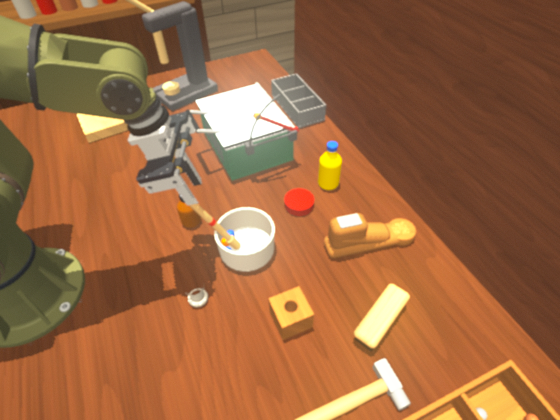

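The stick is centred between the fingers: it appears end-on at (277,211) in the wrist view. Now I'll go down along it and close.

```bash
python3 -m pendant '[[0.005,0,0.171,0,0,0,-0.1],[0.005,0,0.171,0,0,0,-0.1],[0.005,0,0.171,0,0,0,-0.1],[0.005,0,0.171,0,0,0,-0.1],[0.005,0,0.171,0,0,0,-0.1],[0,0,0,0,0,0,-0.1]]'
python3 -m pendant '[[0,0,0,0,0,0,1],[0,0,0,0,0,0,1],[0,0,0,0,0,0,1],[0,0,0,0,0,0,1],[0,0,0,0,0,0,1],[0,0,0,0,0,0,1],[0,0,0,0,0,0,1],[0,0,0,0,0,0,1],[0,0,0,0,0,0,1],[0,0,0,0,0,0,1]]' 60
python3 - <<'E'
from plan import *
p,r=now();print(p)
d=snap("side","23");crop(d,140,130,300,280,"c23",4)
E
```

```text
time_s: 18.72
ee_pos: [0.415, -0.0539, 0.1877]
eef_rot: [-3.141, 0.254, 2.721]
force: [0.6, -0.3, -0.2]
grip_width: 0.0515
time_s: 19.55
ee_pos: [0.4157, -0.0535, 0.1911]
eef_rot: [3.142, 0.26, 2.724]
force: [0.1, 0.1, 2.3]
grip_width: 0.0151
[ 0.4157 -0.0535  0.1911]
```

View pics/c23.png

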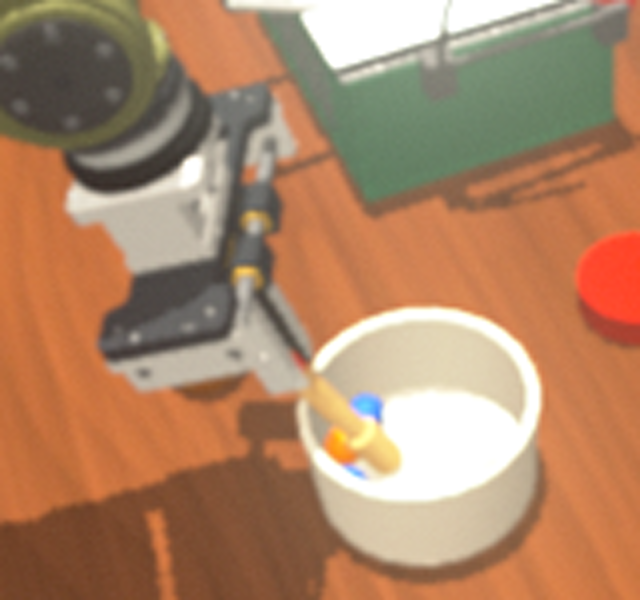

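```bash
python3 - <<'E'
from plan import *
p,r=now(); f=np.array([.4828,-.0836,.0134]); v=np.array([-.4278,.1893,.8838])
q=R.align_vectors([[0,0,1]],[v])[0]
ang=q.magnitude();q=R.from_rotvec(np.cross(v,[0,0,1])/np.linalg.norm(np.cross(v,[0,0,1]))*ang)
f1=np.array([.486,-.0900,.0165])
p1=f1+q.apply(p-f);R1=q*r
print(np.degrees(ang),p1,R1.as_matrix()[:,2],R1.as_matrix()[:,1]); rows(p,r,p1,R1,7)
E
```

```text
27.893072801977848 [ 0.5027 -0.097   0.2079] [-0.2053  0.0906 -0.9745] [ 0.4057  0.914  -0.0005]
per row: mm 14.104608062345614 deg 3.9847246859968353
[-0.117, -0.005, 0.01, 0.0, 0.133, -0.0]
[-0.117, -0.005, 0.002, 0.0, 0.133, -0.0]
[-0.117, -0.005, -0.006, 0.0, 0.133, -0.0]
[-0.117, -0.005, -0.014, 0.0, 0.133, -0.0]
[-0.115, -0.005, -0.022, 0.0, 0.133, -0.0]
[-0.114, -0.005, -0.03, 0.0, 0.133, -0.0]
[-0.111, -0.005, -0.038, 0.0, 0.133, -0.0]
```

```bash
python3 -m pendant '[[0,0,-0.03,0,0,0,1],[-0.117,-0.005,0.01,0,0.133,0,1],[-0.117,-0.005,0.002,0,0.133,0,1],[-0.117,-0.005,-0.006,0,0.133,0,1],[-0.117,-0.005,-0.014,0,0.133,0,1],[-0.115,-0.005,-0.022,0,0.133,0,1],[-0.114,-0.005,-0.02,0,0.133,0,1],[-0.111,-0.005,-0.018,0,0.133,0,1],[0,0,0,0,0,0,1]]'
python3 -c "
from beads import *
show('24')"
```

```text
time_s: 20.35
ee_pos: [0.5027, -0.0971, 0.207]
eef_rot: [-3.142, -0.232, 2.723]
force: [-0.7, 0.4, -1.2]
grip_width: 0.0148
side
   ('or', 26, [225.0, 242.0], [-46.0, 26.0], 53, 150)
   ('bl', 27, [230.0, 233.0], [-26.0, 49.0], 55, 118)
  crop origin 170 163
wrist
   ('or', 403, [290.0, 200.0], [-44.0, 26.0], 51, 150)
   ('or', 458, [234.0, 228.0], [-42.0, -30.0], 51, -144)
   ('or', 34, [278.0, 244.0], [-13.0, 0.0], 13, 178)
   ('or', 40, [265.0, 313.0], [39.0, -36.0], 53, -43)
   ('bl', 437, [256.0, 206.0], [-51.0, -3.0], 51, -176)
   ('bl', 457, [319.0, 214.0], [-23.0, 45.0], 50, 117)
  crop origin 208 186
20.45 [ 0.5011 -0.0962  0.2069] F [ 0.9  0.6 -0.9] M [ 0.04 -0.15 -0.  ] 0.0151
```

View pics/t24.png

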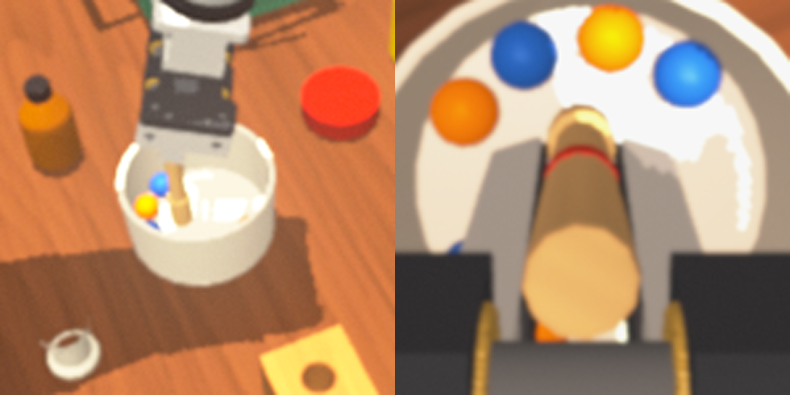

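The stick is upright again with the jaws across y, so pushes along y are now stiff. I'll wedge the foot between blue (-51,-3) and orange (-42,-30), then sweep the row of beads round.

```bash
python3 -m pendant '[[0.025,-0.066,0.006,0,0,0,1],[0.025,-0.066,0.006,0,0,0,1],[0.053,-0.033,0.012,0,0,0,1],[0.053,-0.033,0.012,0,0,0,1],[0.025,0.05,0.006,0,0,0,1],[0.025,0.05,0.006,0,0,0,1],[0.025,0.05,0.006,0,0,0,1]]'
python3 -c "
from beads import *
show('25')"
```

```text
time_s: 21.03
ee_pos: [0.4726, -0.0899, 0.2084]
eef_rot: [3.141, -0.224, 2.723]
force: [3.5, 0.1, -0.4]
grip_width: 0.0152
side
  crop origin 170 163
wrist
   ('or', 268, [294.0, 231.0], [-46.0, 26.0], 52, 151)
   ('or', 193, [233.0, 259.0], [-45.0, -34.0], 56, -143)
   ('bl', 340, [267.0, 235.0], [-52.0, 2.0], 52, 177)
   ('bl', 407, [324.0, 246.0], [-23.0, 45.0], 51, 117)
  crop origin 214 220
21.1333 [ 0.4727 -0.0894  0.2082] F [3.3 0.6 1.2] M [ 0.07 -1.19 -0.02] 0.0153
```

View pics/t25.png

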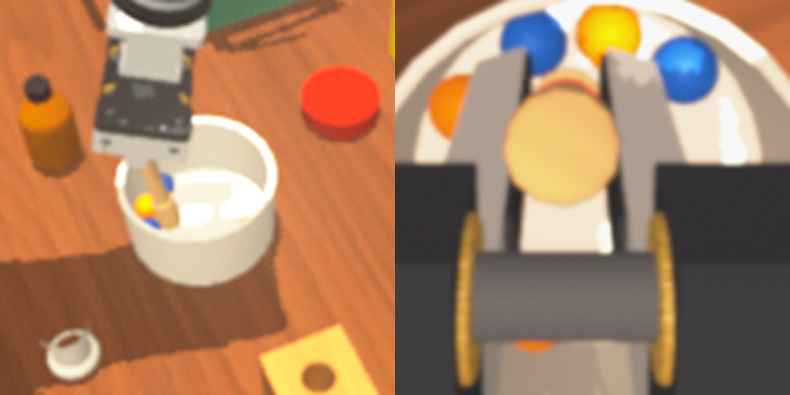

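```bash
python3 -c "
from beads import *
print((onz(load('side25'),(170+170*.38,163+222*.38),.016)[:2]-C)*1000,(onz(load('side24'),(170+182*.38,163+217*.38),.016)[:2]-C)*1000)"
```

```text
[-29.51946507   5.34774245] [-17.41143493   5.9690253 ]
```

```bash
python3 -m pendant '[[-0.08,-0.01,-0.018,0,0,0,1],[-0.08,-0.01,-0.018,0,0,0,1],[-0.031,-0.07,-0.007,0,0,0,1],[-0.031,-0.07,-0.007,0,0,0,1],[-0.031,-0.07,-0.007,0,0,0,1],[-0.031,-0.07,-0.007,0,0,0,1],[0,0,0,0,0,0,1]]'
python3 -c "
from beads import *
show('26')"
```

```text
time_s: 21.72
ee_pos: [0.4899, -0.1387, 0.2073]
eef_rot: [-3.141, -0.228, 2.722]
force: [0.1, 0.5, -0.1]
grip_width: 0.0153
side
  crop origin 170 163
wrist
   ('or', 436, [337.0, 193.0], [-44.0, 26.0], 51, 150)
   ('or', 413, [281.0, 222.0], [-41.0, -30.0], 51, -144)
   ('bl', 454, [308.0, 197.0], [-52.0, 1.0], 52, 179)
   ('bl', 480, [366.0, 207.0], [-23.0, 45.0], 50, 117)
  crop origin 259 178
21.8167 [ 0.49   -0.1374  0.2073] F [ 0.7  0.5 -0.7] M [ 0.04 -0.18  0.01] 0.015
```

View pics/t26.png

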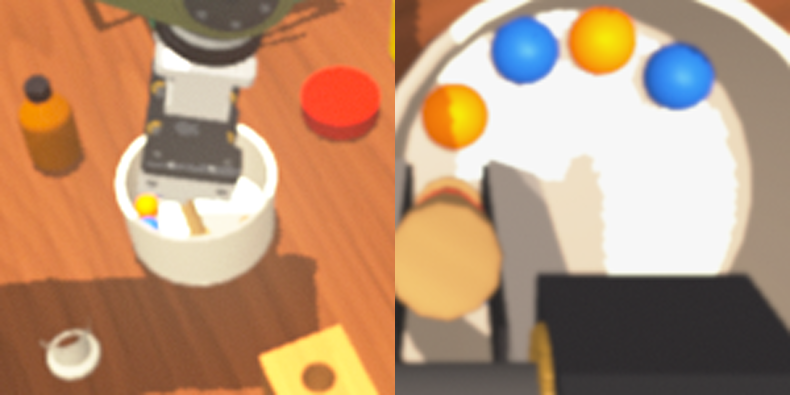

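```bash
python3 -m pendant '[[0.062,0,0.014,0,0,0,1],[0.062,0.01,0.014,0,0,0,1],[0.06,0.03,0.015,0,0,0,1],[0.06,0.035,0.015,0,0,0,1],[0.05,0.05,0.012,0,0,0,1],[0.04,0.06,0.01,0,0,0,1]]'
python3 -c "
from beads import *
show('27')"
```

```text
time_s: 22.32
ee_pos: [0.4618, -0.0993, 0.208]
eef_rot: [3.141, -0.223, 2.724]
force: [6.5, -1.4, 0.9]
grip_width: 0.015
side
  crop origin 170 163
wrist
   ('or', 371, [324.0, 245.0], [-34.0, 36.0], 49, 133)
   ('or', 125, [272.0, 244.0], [-54.0, -6.0], 54, -174)
   ('or', 153, [280.0, 353.0], [40.0, -40.0], 57, -45)
   ('bl', 215, [295.0, 238.0], [-51.0, 15.0], 53, 164)
   ('bl', 451, [345.0, 261.0], [-13.0, 47.0], 49, 105)
  crop origin 229 227
22.4167 [ 0.4619 -0.0985  0.2079] F [5.9 0.3 0.5] M [ 0.32 -1.95 -0.05] 0.0146
```

View pics/t27.png

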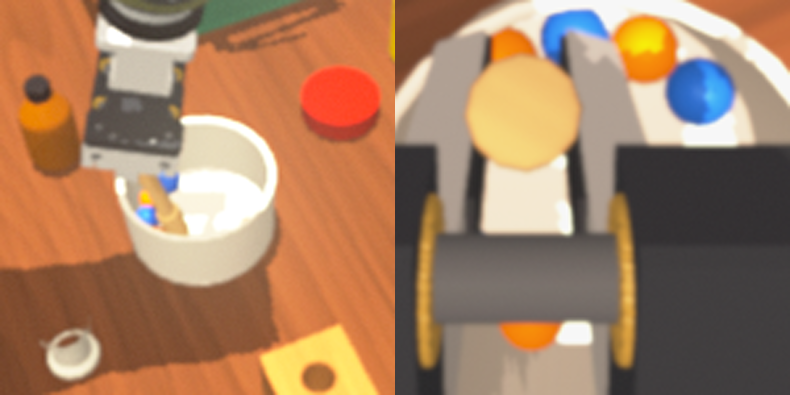

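```bash
python3 -m pendant '[[-0.076,-0.093,-0.018,0,0,0,1],[-0.055,-0.085,-0.013,0,0,0,1],[0.052,-0.024,0.012,0,0,0,1],[0.052,-0.024,0.012,0,0,0,1],[0.056,0.066,0.013,0,0,0,1],[0.033,0.076,0.007,0,0,0,1],[0.033,0.076,0.007,0,0,0,1],[0.033,0.076,0.007,0,0,0,1],[0.011,0.086,0.003,0,0,0,1]]'
python3 -c "
from beads import *
show('28')"
```

```text
time_s: 23.17
ee_pos: [0.454, -0.0752, 0.2079]
eef_rot: [-3.141, -0.225, 2.724]
force: [5.4, -2.3, 1.5]
grip_width: 0.015
side
   ('or', 35, [234.0, 231.0], [-14.0, 52.0], 53, 105)
   ('or', 29, [226.0, 244.0], [-46.0, 20.0], 50, 156)
   ('bl', 35, [243.0, 228.0], [10.0, 51.0], 52, 80)
  crop origin 170 163
wrist
   ('or', 126, [329.0, 276.0], [-14.0, 53.0], 55, 105)
   ('or', 310, [262.0, 363.0], [34.0, -35.0], 49, -45)
  crop origin 206 247
23.2667 [ 0.4544 -0.0745  0.2079] F [ 4.8 -1.2  0.9] M [-0.28 -1.53  0.  ] 0.0148
```

View pics/t28.png

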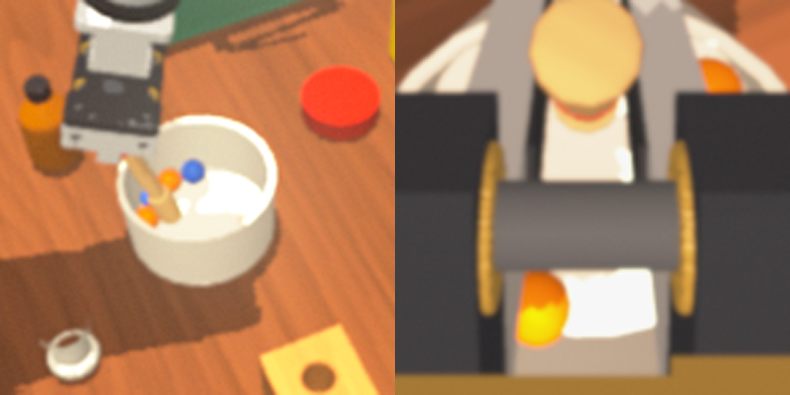

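```bash
python3 -m pendant '[[-0.076,-0.093,-0.018,0,0,0,1],[-0.026,-0.061,-0.006,0,0,0,1],[0.059,-0.027,0.014,0,0,0,1],[0.059,-0.027,0.014,0,0,0,1],[0.033,0.076,0.007,0,0,0,1],[0.033,0.076,0.007,0,0,0,1],[0,0.082,0,0,0,0,1],[-0.018,0.081,-0.004,0,0,0,1],[-0.036,0.08,-0.008,0,0,0,1]]'
python3 -c "
from beads import *
show('29')
c=snap('scene','29');crop(c,220,110,360,225,'c29s',5);print(beads(c))"
```

```text
time_s: 24.02
ee_pos: [0.4601, -0.0531, 0.2079]
eef_rot: [-3.141, -0.225, 2.724]
force: [2.4, -4.0, 0.7]
grip_width: 0.0146
side
   ('or', 34, [245.0, 228.0], [15.0, 48.0], 50, 72)
   ('or', 35, [228.0, 236.0], [-33.0, 42.0], 53, 129)
   ('bl', 40, [255.0, 228.0], [37.0, 37.0], 52, 45)
  crop origin 170 163
wrist
  crop origin 179 250
24.1167 [ 0.4607 -0.0528  0.2078] F [ 3.3 -1.9  1.5] M [-0.63 -1.06  0.01] 0.0153
[]
```

View pics/t29.png

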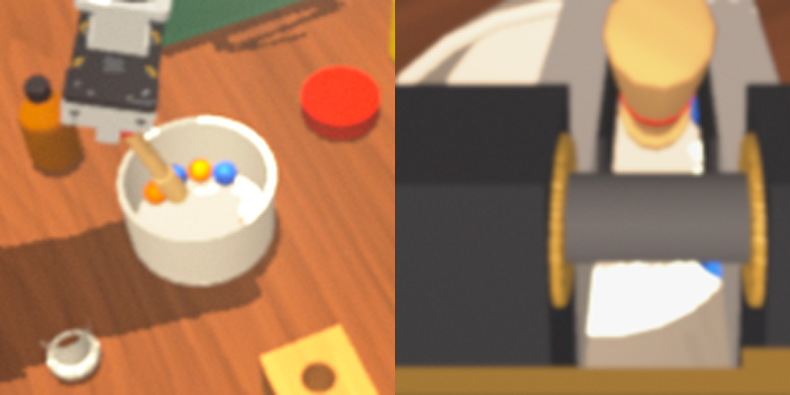

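View pics/c29s.png

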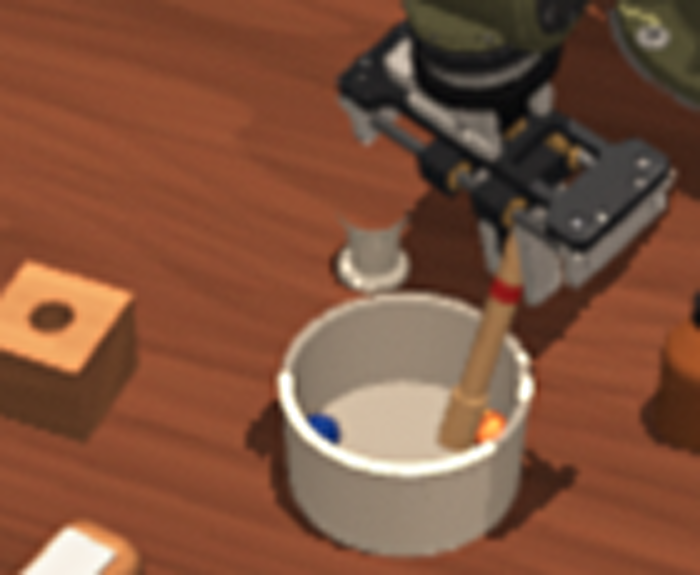

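Every bead now sits at least 26 mm from where it started, and all are in the bowl. I'll move the foot to the free middle and release, so that the stick leans on the -x rim.

```bash
python3 -m pendant '[[-0.064,-0.025,-0.015,0,0,0,1],[-0.064,-0.025,-0.015,0,0,0,1],[-0.064,-0.025,-0.015,0,0,0,1],[-0.009,0,0.041,0,0,0,1],[0,0,0,0,0,0,1],[0,0,0,0,0,0,1]]'
python3 -c "
from beads import *
show('30')
c=snap('scene','30');crop(c,220,110,360,225,'c30s',5)"
```

```text
time_s: 24.67
ee_pos: [0.4771, -0.0721, 0.2017]
eef_rot: [-3.141, -0.229, 2.723]
force: [-0.3, -1.2, -0.8]
grip_width: 0.015
side
   ('or', 42, [248.0, 227.0], [22.0, 47.0], 52, 65)
   ('or', 42, [229.0, 236.0], [-31.0, 42.0], 52, 127)
   ('bl', 44, [258.0, 229.0], [42.0, 31.0], 52, 36)
  crop origin 170 163
wrist
   ('or', 127, [292.0, 239.0], [-37.0, 38.0], 53, 134)
   ('bl', 171, [325.0, 267.0], [-3.0, 55.0], 55, 93)
  crop origin 193 226
24.7667 [ 0.4772 -0.072   0.2022] F [ 1.  -0.3 -0.9] M [ 0.08 -0.16 -0.01] 0.0152
```

View pics/t30.png

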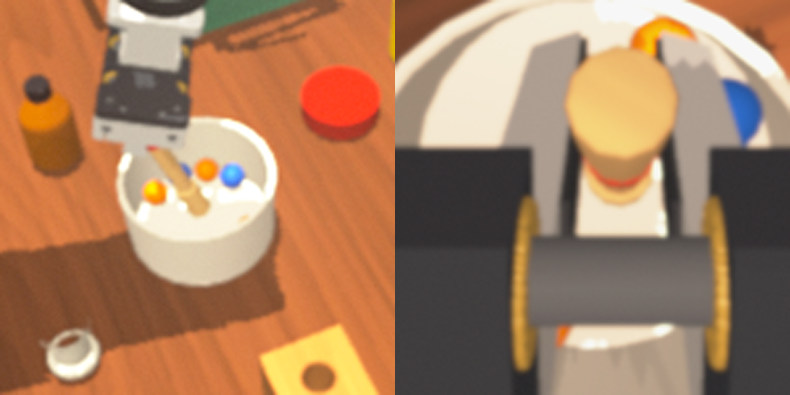

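View pics/c30s.png

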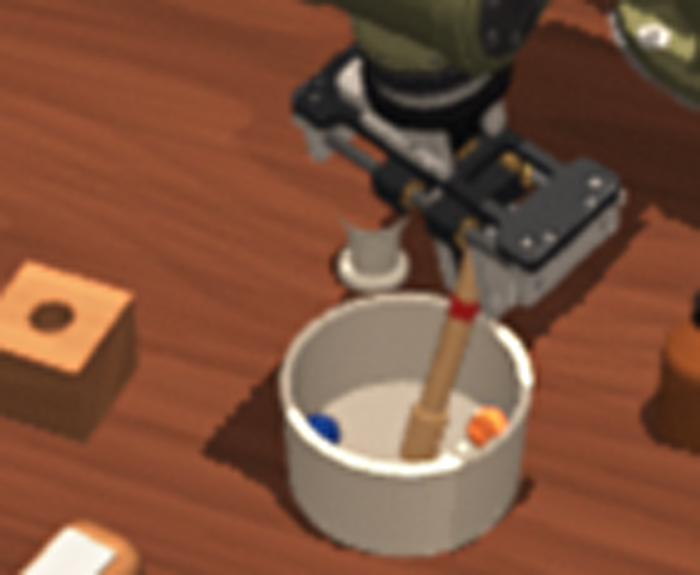

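```bash
python3 -m pendant '[[0,0,0,0,0,0,-0.1],[0,0,0,0,0,0,-0.1],[0,0,0,0,0,0,-0.1],[0,0,0,0,0,0,-0.1],[0,0,0,0,0,0,-0.1],[0,0,0,0,0,0,-0.1],[0,0,0,0,0,0,-0.1],[0,0,0,0,0,0,-0.1]]' 20
python3 -c "
from beads import *
show('31')"
```

```text
time_s: 25.48
ee_pos: [0.4775, -0.0721, 0.2024]
eef_rot: [-3.142, -0.228, 2.724]
force: [0.1, 0.8, -0.4]
grip_width: 0.052
side
   ('or', 41, [248.0, 227.0], [22.0, 47.0], 52, 65)
   ('bl', 37, [238.0, 229.0], [-3.0, 54.0], 54, 93)
   ('bl', 44, [258.0, 229.0], [42.0, 31.0], 52, 36)
  crop origin 170 163
wrist
   ('or', 438, [295.0, 245.0], [-31.0, 39.0], 49, 128)
   ('or', 401, [323.0, 298.0], [22.0, 42.0], 47, 62)
   ('or', 159, [246.0, 353.0], [40.0, -40.0], 57, -45)
   ('bl', 336, [316.0, 269.0], [-4.0, 47.0], 47, 95)
   ('bl', 27, [314.0, 314.0], [32.0, 29.0], 44, 42)
  crop origin 193 225
25.5833 [ 0.4775 -0.072   0.2024] F [ 1.1  0.  -0.2] M [ 0.01 -0.15 -0.01] 0.0523
```

View pics/t31.png

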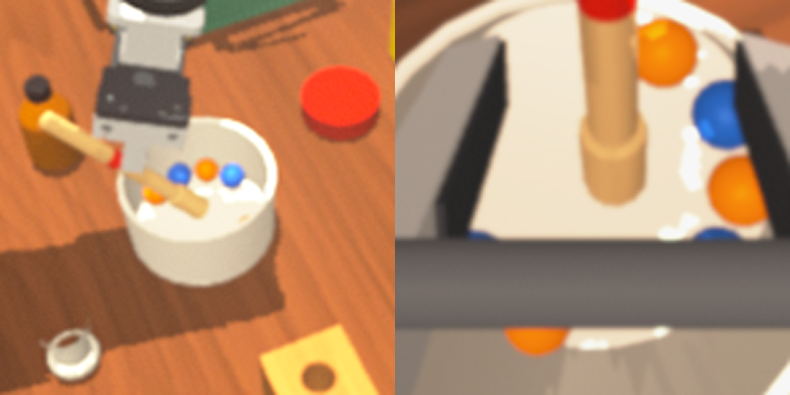

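The stick is free and leans on the -x rim. I'll retreat upward, then measure the pointer.

```bash
python3 -m pendant '[[0,0,-0.1,0,0,0,-0.1],[0,0,-0.2,0,0,0,-0.1],[0,0,-0.25,0,0,0,-0.1],[0,0,-0.25,0,0,0,-0.1],[0,0,-0.25,0,0,0,-0.1],[0,0,-0.1,0,0,0,-0.1],[0,0,0,0,0,0,-0.1]]'
python3 - <<'E'
from h import *
s=snap("scene","32");d=snap("side","32");d=load("side22")
crop(s,350,195,400,290,"p_s",6);crop(d,225,80,325,160,"p_d",7);crop(load("side32"),160,90,320,280,"b_d",3)
E
```

```text
time_s: 26.17
ee_pos: [0.5066, -0.085, 0.3395]
eef_rot: [3.141, -0.223, 2.724]
force: [0.2, 0.1, -0.2]
grip_width: 0.0516
```

View pics/p_s.png

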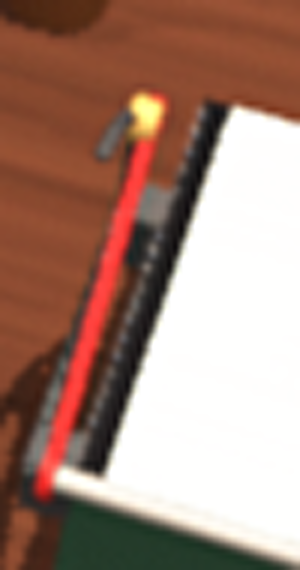

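View pics/p_d.png

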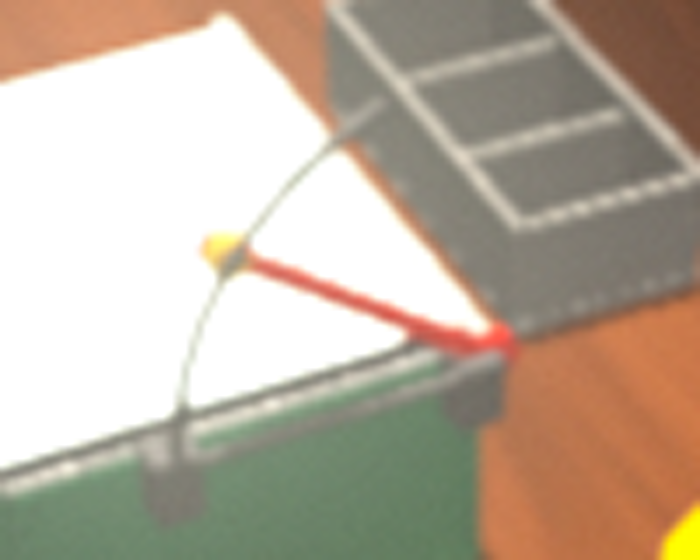

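View pics/b_d.png

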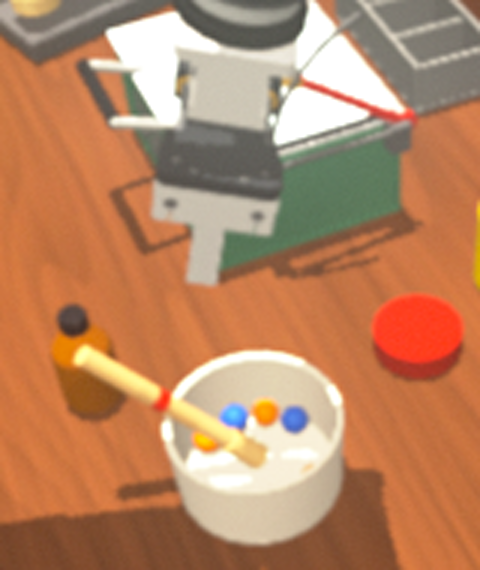

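The pointer runs from (357,276) to about (374,214) in the scene view, and from (296,128) to (258,117) in the side view. I'll refine the dryer pose, then measure the pointer's angle.

```bash
python3 - <<'E'
from h import *
np.set_printoptions(precision=4,suppress=True)
s=load("scene32");d=load("side22")
# red mask lines
def redpts(c,x0,y0,x1,y1):
    hsv=cv2.cvtColor(c["image"],cv2.COLOR_RGB2HSV)
    m=cv2.inRange(hsv,(0,160,110),(8,255,255))|cv2.inRange(hsv,(172,160,110),(180,255,255))
    mm=np.zeros_like(m);mm[y0:y1,x0:x1]=m[y0:y1,x0:x1]
    ys,xs=np.nonzero(mm);return np.c_[xs,ys].astype(float)
Ps=redpts(s,352,208,380,280);Pd=redpts(d,255,112,300,134)
print(len(Ps),len(Pd))
for (ox,oy,yaw) in [(.6475,.283,.036),(.649,.283,.036),(.6475,.283,.03),(.6475,.283,.042),(.6475,.285,.036)]:
    Ry=R.from_euler("z",yaw); o=np.array([ox,oy,0]); n=Ry.apply([0,1,0]); p0=o+Ry.apply([0,-.138,0])
    res=[]
    for c,P in((s,Ps),(d,Pd)):
        Q=[]
        for uv in P:
            a,b=ray(c,uv); X=a+b*((p0-a)@n)/(b@n); Q.append(Ry.inv().apply(X-o))
        Q=np.array(Q)[:,[0,2]]; ct=Q.mean(0); u=np.linalg.svd(Q-ct)[2][0]; u=u*-np.sign(u[0])
        ang=np.arctan2(u[1],-u[0]); h=np.array([.1,.115]); dist=(Q-h)@u
        off=np.array([-u[1],u[0]])@(ct-h)
        res+= [round(ang,3),(dist.min()*1e3).round(),(dist.max()*1e3).round(),(off*1e3).round(1), round(np.arctan2(ct[1]-.115,.1-ct[0]),3)]
    print((ox,oy,yaw),res)
E
```

```text
499 7
(0.6475, 0.283, 0.036) [np.float64(-0.932), np.float64(-466.0), np.float64(169.0), np.float64(-82.2), np.float64(1.704), np.float64(0.241), np.float64(-0.0), np.float64(23.0), np.float64(-7.5), np.float64(0.954)]
(0.649, 0.283, 0.036) [np.float64(-0.932), np.float64(-464.0), np.float64(171.0), np.float64(-83.4), np.float64(1.693), np.float64(0.241), np.float64(1.0), np.float64(24.0), np.float64(-7.1), np.float64(0.855)]
(0.6475, 0.283, 0.03) [np.float64(-0.939), np.float64(-452.0), np.float64(156.0), np.float64(-80.7), np.float64(1.683), np.float64(0.237), np.float64(-1.0), np.float64(22.0), np.float64(-8.1), np.float64(1.015)]
(0.6475, 0.283, 0.042) [np.float64(-0.925), np.float64(-481.0), np.float64(184.0), np.float64(-83.7), np.float64(1.724), np.float64(0.245), np.float64(-0.0), np.float64(23.0), np.float64(-6.8), np.float64(0.892)]
(0.6475, 0.285, 0.036) [np.float64(-0.932), np.float64(-483.0), np.float64(135.0), np.float64(-81.3), np.float64(1.772), np.float64(0.241), np.float64(-2.0), np.float64(21.0), np.float64(-6.1), np.float64(0.938)]
```

```bash
python3 - <<'E'
from h import *
np.set_printoptions(precision=4,suppress=True)
s=load("scene32");d=load("side22")
A=lambda x,y:(350+x/6-.4,195+y/6-.4);B=lambda x,y:(225+x/7-.4,80+y/7-.4)
Ry=R.from_euler("z",.036);o=np.array([.6475,.283,0])
for nm,a,b in (("button",(146,115),(225,253)),("barend",(150,105),(240,258)),("base",(45,488),(505,340))):
    X,e=tri(s,A(*a),d,B(*b)); q=Ry.inv().apply(X-o); print(nm,X,e,"dryer",q,"ang",np.arctan2(q[2]-.115,.1-q[0]),"r",np.hypot(q[2]-.115,.1-q[0]))
# flap corners seen from side22 (scene too)
print("side corners: near stripe/hinge etc")
# side-only: on plane y_d=-0.138
n=Ry.apply([0,1,0]);p0=o+Ry.apply([0,-.138,0])
for b in [(225,253),(245,260),(330,291),(400,320),(470,343),(505,340)]:
    a0,v=ray(d,B(*b)); X=a0+v*((p0-a0)@n)/(v@n); q=Ry.inv().apply(X-o); print(b,q,"ang",np.arctan2(q[2]-.115,.1-q[0]),"r",np.hypot(q[2]-.115,.1-q[0]))
h=proj(d,o+Ry.apply([.1,-.138,.115]))[0];print("hinge proj in crop",(h+.4-[225,80])*7, "scene",(proj(s,o+Ry.apply([.1,-.138,.115]))[0]+.4-[350,195])*6)
# dryer points projections into side for checking: flap corners
for q in [(-.105,-.13,.118),(-.105,.13,.118),(.1,.13,.115),(-.1,-.13,0),(-.15,-.045,.14),(-.15,.045,.14)]:
    X=o+Ry.apply(q);print(q,proj(d,X)[0],proj(s,X)[0])
E
python3 - <<'E'
import sys; sys.path.insert(0,'.')
from h import *
crop(load("side22"),180,70,330,200,"p_d2",5)
E
```

```text
button [0.6366 0.1412 0.2017] 0.0026659720000181608 dryer [-0.016  -0.1413  0.2017] ang 0.6421553873028517 r 0.14482856897274873
barend [0.6376 0.139  0.2036] 0.006303506673918055 dryer [-0.015  -0.1435  0.2036] ang 0.6565165202820473 r 0.145216571403462
base [0.7561 0.1484 0.1188] 0.005437163682401807 dryer [ 0.1037 -0.1384  0.1188] ang 2.339572618757754 r 0.005289295634959306
side corners: near stripe/hinge etc
(225, 253) [-0.0158 -0.138   0.2005] ang 0.6360469932396718 r 0.14394355067404602
(245, 260) [-0.0081 -0.138   0.1949] ang 0.6366535830883855 r 0.13447892022224217
(330, 291) [ 0.0255 -0.138   0.17  ] ang 0.6358240643702173 r 0.09254259261787423
(400, 320) [ 0.0547 -0.138   0.1467] ang 0.6103050893760816 r 0.055247034779553714
(470, 343) [ 0.0854 -0.138   0.1251] ang 0.6040780330123604 r 0.017732840447521294
(505, 340) [ 0.1012 -0.138   0.121 ] ang 1.7640588436706508 r 0.0061208387433772365
hinge proj in crop [502.1778 353.1643] scene [ 53.8948 482.5994]
(-0.105, -0.13, 0.118) [226.8939 149.7142] [383.2892 211.3557]
(-0.105, 0.13, 0.118) [195.8484 100.9494] [490.5466 240.0072]
(0.1, 0.13, 0.115) [256.9643  84.715 ] [480.9182 312.3542]
(-0.1, -0.13, 0) [233.457  180.9377] [376.7956 241.4455]
(-0.15, -0.045, 0.14) [199.0082 130.4513] [422.1407 201.8187]
(-0.15, 0.045, 0.14) [188.8375 113.2853] [458.9788 211.2762]
```

View pics/p_d2.png

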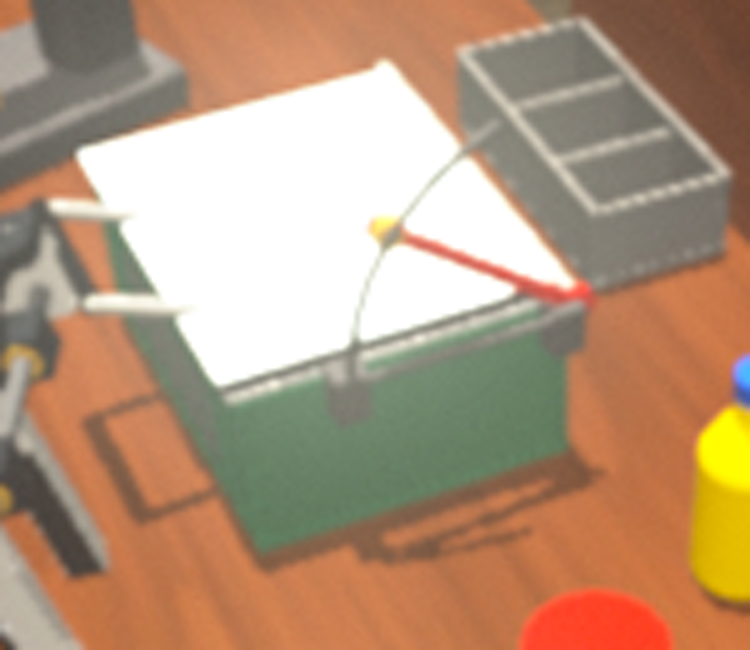

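Pointer angle comes out at about 0.62–0.65. The handle's projection agrees in both views to within 1.5 px. Now I'll turn the tool jaws-down over the dryer's x direction and move above the handle.

```bash
python3 - <<'E'
from plan import *
p,r=now();print(p)
T=tool([0,0,-1],[1,.036,0])
rows(p,r,np.array([.4977,.2776,.32]),T,12)
E
```

```text
[ 0.5057 -0.0846  0.336 ]
per row: mm 30.22247917352258 deg 5.431668591625595
[0.102, 0.228, 0.035, -0.02, -0.032, 0.177]
[0.123, 0.217, 0.036, -0.02, -0.032, 0.177]
[0.143, 0.204, 0.035, -0.02, -0.032, 0.177]
[0.162, 0.19, 0.035, -0.02, -0.032, 0.177]
[0.179, 0.173, 0.034, -0.02, -0.032, 0.177]
[0.195, 0.156, 0.033, -0.02, -0.032, 0.177]
[0.209, 0.137, 0.031, -0.02, -0.032, 0.177]
[0.222, 0.116, 0.028, -0.02, -0.032, 0.177]
[0.232, 0.095, 0.026, -0.02, -0.032, 0.177]
[0.24, 0.073, 0.023, -0.02, -0.032, 0.177]
[0.246, 0.05, 0.019, -0.02, -0.032, 0.177]
[0.25, 0.027, 0.015, -0.02, -0.032, 0.177]
```

```bash
python3 -m pendant '[[0.102,0.228,0.035,-0.02,-0.032,0.177,0],[0.123,0.217,0.036,-0.02,-0.032,0.177,0],[0.143,0.204,0.035,-0.02,-0.032,0.177,0],[0.162,0.19,0.035,-0.02,-0.032,0.177,0],[0.179,0.173,0.034,-0.02,-0.032,0.177,0],[0.195,0.156,0.033,-0.02,-0.032,0.177,0],[0.209,0.137,0.031,-0.02,-0.032,0.177,0],[0.222,0.116,0.028,-0.02,-0.032,0.177,0.1],[0.232,0.095,0.026,-0.02,-0.032,0.177,0.1],[0.24,0.073,0.023,-0.02,-0.032,0.177,0.1]]' 20
python3 -m pendant '[[0.246,0.05,0.019,-0.02,-0.032,0.177,0.1],[0.25,0.027,0.015,-0.02,-0.032,0.177,0.1],[0,0,0,0,0,0,0.1],[0,0,0,0,0,0,0.1]]'
python3 - <<'E'
from plan import *
p,r=now();print(p,r.as_matrix()[:,1],r.as_matrix()[:,2])
w=snap("wrist","33")
T=tool([0,0,-1],[1,.036,0])
rows(p,r,np.array([.4977,.2776,.219]),T,5)
E
```

```text
time_s: 27.1
ee_pos: [0.4985, 0.2186, 0.3215]
eef_rot: [-3.12, -0.036, 1.787]
force: [-0.3, 0.6, 0.6]
grip_width: 0.0426
time_s: 27.43
ee_pos: [0.4972, 0.2786, 0.3187]
eef_rot: [-3.136, 0.0, 1.61]
force: [-1.1, -0.3, 0.5]
grip_width: 0.0422
[0.4972 0.2786 0.3187] [ 0.9992  0.0389 -0.0052] [-0.0052 -0.0003 -1.    ]
per row: mm 19.932683801187892 deg 0.0689838742955251
[-0.002, 0.002, 0.166, -0.002, 0.0, 0.001]
[-0.002, 0.001, 0.166, -0.002, 0.0, 0.001]
[-0.002, 0.001, 0.166, -0.002, 0.0, 0.001]
[-0.002, 0.001, 0.166, -0.002, 0.0, 0.001]
[-0.002, 0.001, 0.166, -0.002, 0.0, 0.001]
```

View pics/wrist33.png

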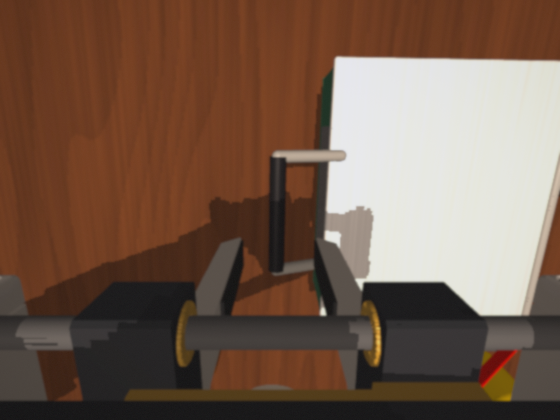

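The bar runs from (277,157) to (277,270), centred between the jaws. I'll check its middle and go down.

```bash
python3 -c "
from h import *
w=load('wrist33');print(onz(w,(278,158),.14),onz(w,(276,269),.14))"
python3 -m pendant '[[0,0,0.15,0,0,0,0.1],[0,0,0.2,0,0,0,0.1],[0,0,0.2,0,0,0,0.1],[0,0,0.18,0,0,0,0.1],[0,0,0.1,0,0,0,0.1],[0,0,0,0,0,0,0.1]]' 20
```

```text
[0.49470613 0.32737348 0.14      ] [0.49667244 0.22944863 0.14      ]
time_s: 27.98
ee_pos: [0.4972, 0.2763, 0.2184]
eef_rot: [-3.135, 0.001, 1.606]
force: [-0.3, -0.9, 0.3]
grip_width: 0.0427
```

```bash
python3 -m pendant '[[0,-0.012,0,0,0,0,0.1],[0,0,0,0,0,0,1],[0,0,0,0,0,0,1],[0,0,0,0,0,0,1],[0,0,0,0,0,0,1],[0,0,0,0,0,0,1],[0,0,0,0,0,0,1],[0,0,0,0,0,0,1],[0,0,0,0,0,0,1],[0,0,0,0,0,0,1]]' 30
python3 - <<'E'
from plan import *
from station import ctrl
o=ctrl.get_obs();print(o["ee_pos"],o["force"],o["grip_width"],o["qpos"])
d=snap("side","34");crop(d,140,60,320,200,"c34",4)
E
```

```text
time_s: 28.82
ee_pos: [0.4954, 0.2777, 0.2215]
eef_rot: [-3.137, -0.001, 1.607]
force: [-10.2, -1.2, 7.3]
grip_width: 0.0127
[0.4954 0.2777 0.2215] [-10.2492  -1.2088   7.2571] 0.01274823327609856 [0.4456 0.4182 1.5575 0.003  1.1702 0.4082]
```

View pics/c34.png

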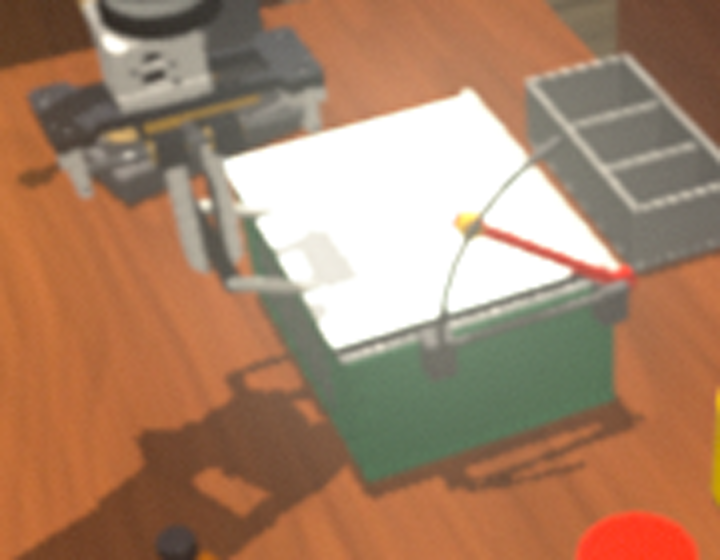

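```bash
cat > lift.py <<'E'
from plan import *
def lift(th0,th1,n,L=.0815,k=.5):
    pos=lambda th:np.array([-.25*np.cos(th)+.025*np.sin(th),0,.25*np.sin(th)+.025*np.cos(th)])+L*np.array([np.sin(k*th),0,np.cos(k*th)])
    Rt=lambda th:R.from_euler("y",k*th)*DOWN
    ths=np.linspace(th0,th1,n+1)
    for a,b in zip(ths[:-1],ths[1:]):
        print((Rt(a).inv().apply(pos(b)-pos(a))/.12).round(3).tolist(),(np.degrees((Rt(a).inv()*Rt(b)).as_rotvec())/30).round(3).tolist(),round(b,3))
E
python3 -c "
from lift import *
lift(0,.6,16)"
```

```text
[0.0, 0.022, -0.078] [0.036, 0.0, 0.0] 0.038
[0.0, 0.023, -0.078] [0.036, 0.0, 0.0] 0.075
[0.0, 0.025, -0.077] [0.036, 0.0, 0.0] 0.112
[0.0, 0.026, -0.077] [0.036, 0.0, 0.0] 0.15
[0.0, 0.028, -0.077] [0.036, 0.0, 0.0] 0.188
[0.0, 0.029, -0.077] [0.036, 0.0, 0.0] 0.225
[0.0, 0.031, -0.076] [0.036, 0.0, 0.0] 0.262
[0.0, 0.032, -0.076] [0.036, 0.0, 0.0] 0.3
[0.0, 0.034, -0.076] [0.036, 0.0, 0.0] 0.337
[0.0, 0.035, -0.075] [0.036, 0.0, 0.0] 0.375
[0.0, 0.036, -0.075] [0.036, 0.0, 0.0] 0.412
[0.0, 0.038, -0.074] [0.036, 0.0, 0.0] 0.45
[0.0, 0.039, -0.074] [0.036, 0.0, 0.0] 0.488
[0.0, 0.041, -0.073] [0.036, 0.0, 0.0] 0.525
[0.0, 0.042, -0.073] [0.036, 0.0, 0.0] 0.562
[0.0, 0.043, -0.072] [0.036, 0.0, 0.0] 0.6
```

```bash
python3 -m pendant '[[0,0.022,-0.078,0.036,0,0,1],[0,0.023,-0.078,0.036,0,0,1],[0,0.025,-0.077,0.036,0,0,1],[0,0.026,-0.077,0.036,0,0,1],[0,0.028,-0.077,0.036,0,0,1],[0,0.029,-0.077,0.036,0,0,1],[0,0,0,0,0,0,1]]' 20
python3 -c "
from plan import *
d=snap('side','35');crop(d,140,30,320,200,'c35',3);p,r=now();print(p,r.as_matrix()[:,2])"
```

```text
time_s: 29.45
ee_pos: [0.5168, 0.2783, 0.2771]
eef_rot: [-3.022, -0.001, 1.607]
force: [-15.9, -3.1, 3.5]
grip_width: 0.0128
[0.5165 0.2783 0.2762] [-0.1195 -0.0037 -0.9928]
```

View pics/c35.png

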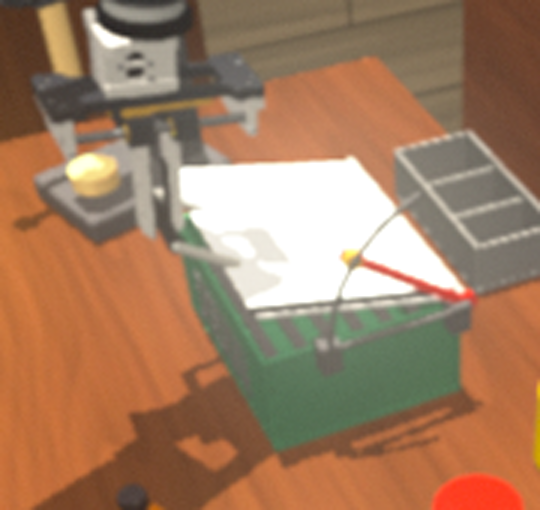

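The flap is lifting cleanly. I'll ease the sideways force slightly and continue.

```bash
python3 -m pendant '[[0,0.02,-0.076,0.036,0,0,1],[0,0.022,-0.076,0.036,0,0,1],[0,0.026,-0.076,0.036,0,0,1],[0,0.03,-0.075,0.036,0,0,1],[0,0.036,-0.075,0.036,0,0,1],[0,0.038,-0.074,0.036,0,0,1],[0,0.039,-0.074,0.036,0,0,1],[0,0,0,0,0,0,1]]'
python3 -c "
from plan import *
d=snap('side','36');s=snap('scene','36');crop(d,140,30,320,200,'c36',4);crop(s,340,130,480,290,'c36s',4);p,r=now();print(p,r.as_matrix()[:,2])
from station import ctrl;print(ctrl.get_obs()['force'])"
```

```text
time_s: 30.17
ee_pos: [0.5552, 0.2791, 0.3332]
eef_rot: [-2.897, -0.001, 1.605]
force: [12.8, 1.0, -10.9]
grip_width: 0.0132
[0.5545 0.2792 0.3322] [-0.242  -0.0076 -0.9703]
[ 14.4108   1.6551 -12.0584]
```

View pics/c36.png

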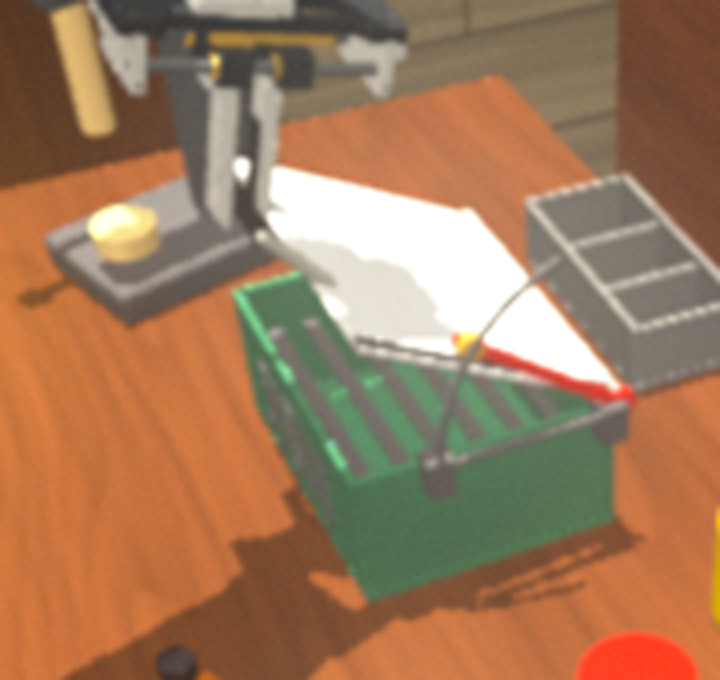

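View pics/c36s.png

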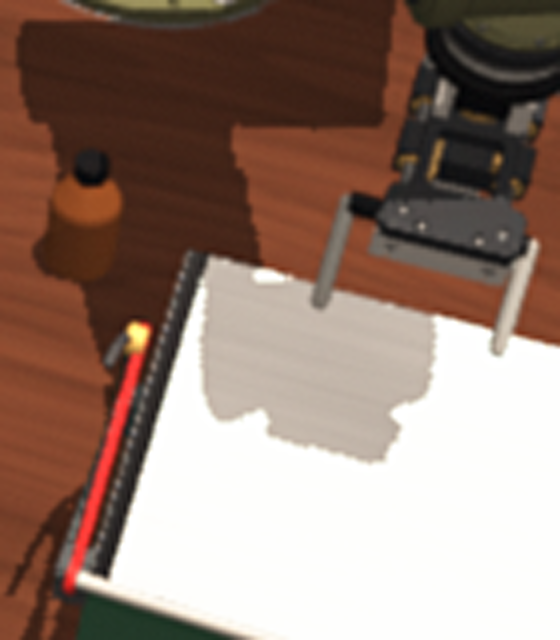

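```bash
cat > ang.py <<'E'
from h import *
yaw=.036; o=np.array([.6475,.283,0]); Ry=R.from_euler("z",yaw)
def onplane(c,uv,yd):
    n=Ry.apply([0,1,0]);p0=o+Ry.apply([0,yd,0]); a,v=ray(c,uv); X=a+v*((p0-a)@n)/(v@n); return Ry.inv().apply(X-o)
def angs(c,pts,yd):
    Q=np.array([onplane(c,p,yd) for p in pts]); 
    k=np.polyfit(Q[:,0],Q[:,2],1); return Q, np.arctan(-k[0]), np.arctan2(Q[:,2]-.115,.1-Q[:,0])
E
python3 - <<'E'
from ang import *
np.set_printoptions(precision=4,suppress=True)
d=load("side36"); f=lambda x,y:(140+x/4-.4,30+y/4-.4)
print("flap top edge",angs(d,[f(358,341),f(420,353),f(530,378)],-.13))
print("pointer",angs(d,[f(465,343),f(500,355),f(550,373),f(590,387),f(620,395)],-.138))
E
python3 -c "
import sys;sys.path.insert(0,'.')
from h import *
d=load('side36');crop(d,220,100,310,150,'c36z',8)"
```

```text
flap top edge (array([[-0.0857, -0.13  ,  0.2212],
       [-0.0462, -0.13  ,  0.1992],
       [ 0.0299, -0.13  ,  0.154 ]]), np.float64(0.5278849477426723), array([0.5193, 0.5227, 0.5074]))
pointer (array([[-0.0182, -0.138 ,  0.2025],
       [ 0.0055, -0.138 ,  0.1855],
       [ 0.041 , -0.138 ,  0.1593],
       [ 0.071 , -0.138 ,  0.1376],
       [ 0.0944, -0.138 ,  0.1228]]), np.float64(0.6201419863956967), array([0.6372, 0.641 , 0.6449, 0.6625, 0.9457]))
```

View pics/c36z.png

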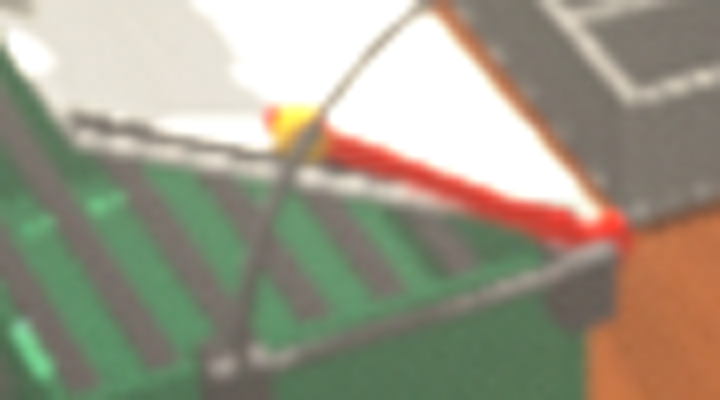

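```bash
python3 -c "
from lift import *
lift(.485,.605,4)"
```

```text
[0.0, 0.032, -0.059] [0.029, 0.0, 0.0] 0.515
[0.0, 0.033, -0.058] [0.029, 0.0, 0.0] 0.545
[0.0, 0.034, -0.058] [0.029, 0.0, 0.0] 0.575
[0.0, 0.035, -0.058] [0.029, 0.0, 0.0] 0.605
```

```bash
python3 -m pendant '[[0,0.042,-0.055,0.029,0,0,1],[0,0.04,-0.055,0.029,0,0,1],[0,0.034,-0.058,0.029,0,0,1],[0,0.035,-0.058,0.029,0,0,1],[0,0,0,0,0,0,1],[0,0,0,0,0,0,1]]'
python3 -c "
from plan import *
from station import ctrl
d=snap('side','37');s=snap('scene','37');crop(d,220,100,310,150,'c37',8);crop(s,345,130,425,290,'c37s',4);p,r=now();print(p,r.as_matrix()[:,2]);print(ctrl.get_obs()['force'])"
```

```text
time_s: 30.77
ee_pos: [0.5776, 0.2799, 0.3548]
eef_rot: [-2.832, -0.0, 1.606]
force: [-5.8, -5.8, 3.3]
grip_width: 0.0134
[0.5775 0.2799 0.3547] [-0.3039 -0.0109 -0.9527]
[-4.0456 -5.4043  1.8284]
```

View pics/c37.png

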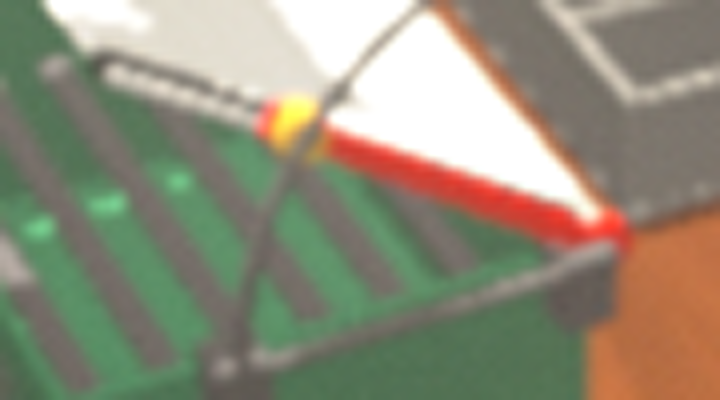

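View pics/c37s.png

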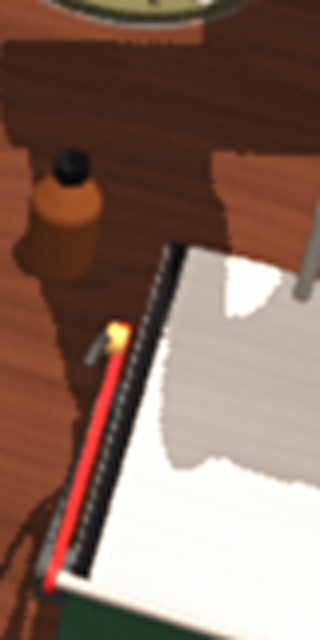

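```bash
python3 - <<'E'
from ang import *
import ang
np.set_printoptions(precision=4,suppress=True)
d=load("side37"); f=lambda x,y:(220+(x+.5)/8-.5,100+(y+.5)/8-.5)
# intensity profile of the flap edge & pointer across columns
im=d["image"].astype(int)
for x in (234,238,242,246,250): print(x,[im[y,x].tolist() for y in range(104,117)])
hsv=cv2.cvtColor(d["image"],cv2.COLOR_RGB2HSV)
P=[]
for x in range(262,290,2):
    col=[y for y in range(112,135) if im[y,x,0]>120 and im[y,x,1]<75 and im[y,x,2]<75]
    if col: P.append((x,np.mean(col)))
print(P)
for y in (.036,.03,.042):
    ang.yaw=y; ang.Ry=R.from_euler("z",y)
    print("pointer",angs(d,P,-.138)[1:])
    print("flap face",angs(d,[f(108,72),f(150,85),f(200,102),f(250,118)],-.13)[1:])
E
```

```text
234 [[228, 222, 208], [221, 213, 197], [165, 159, 146], [136, 128, 119], [197, 189, 175], [210, 201, 188], [168, 167, 152], [115, 128, 108], [89, 117, 89], [91, 118, 92], [94, 116, 92], [101, 116, 95], [110, 116, 101]]
238 [[231, 225, 213], [228, 222, 208], [225, 219, 203], [187, 179, 166], [147, 143, 132], [180, 174, 162], [208, 201, 186], [183, 176, 163], [129, 130, 118], [99, 112, 95], [92, 115, 90], [91, 120, 91], [89, 119, 90]]
242 [[227, 221, 208], [225, 220, 205], [227, 221, 207], [225, 219, 205], [197, 189, 178], [144, 138, 129], [151, 145, 134], [210, 201, 187], [200, 192, 178], [155, 149, 138], [126, 118, 111], [121, 116, 107], [122, 116, 111]]
246 [[228, 222, 210], [228, 222, 209], [227, 222, 208], [228, 223, 210], [226, 221, 206], [219, 210, 194], [179, 172, 159], [155, 149, 139], [203, 197, 183], [208, 201, 187], [153, 154, 138], [103, 123, 100], [98, 121, 96]]
250 [[228, 223, 211], [228, 223, 211], [228, 223, 209], [229, 223, 211], [227, 222, 209], [227, 222, 209], [229, 224, 211], [228, 224, 207], [185, 177, 164], [179, 173, 160], [199, 192, 178], [168, 169, 153], [122
[... 435 characters left out ...]
.6332, 0.6267, 0.6191, 0.6369, 0.6291, 0.6199, 0.6259,
       0.6332, 0.6211, 0.6298, 0.613 , 0.6237, 0.5969]))
flap face (np.float64(0.6096481681176589), array([0.6066, 0.6074, 0.6059, 0.606 ]))
pointer (np.float64(0.6341724350217279), array([0.6327, 0.6374, 0.6312, 0.6241, 0.6424, 0.6352, 0.6265, 0.6334,
       0.6417, 0.6307, 0.641 , 0.6263, 0.6398, 0.6174]))
flap face (np.float64(0.6077352781355031), array([0.6079, 0.609 , 0.6079, 0.6085]))
pointer (np.float64(0.637706828788539), array([0.6251, 0.629 , 0.6222, 0.6143, 0.6315, 0.6232, 0.6133, 0.6185,
       0.6249, 0.6116, 0.6188, 0.6   , 0.6079, 0.5769]))
flap face (np.float64(0.6115391059472409), array([0.6053, 0.6059, 0.604 , 0.6036]))
```

Using the same method for both, the flap reads 0.607 and the pointer about 0.63. I'll make a small raise and firm up the grip.

```bash
python3 -m pendant '[[-0.005,0.013,-0.021,0.011,0,0,1],[0,0.013,-0.021,0.011,0,0,1],[0,0,0,0,0,0,1],[0,0,0,0,0,0,1],[0,0,0,0,0,0,1],[0,0,0,0,0,0,1]]' 30
python3 -c "
from plan import *
from station import ctrl
d=snap('side','38');s=snap('scene','38');crop(d,220,100,310,150,'c38',8);crop(s,345,170,425,290,'c38s',5);p,r=now();print(p,r.as_matrix()[:,2]);o=ctrl.get_obs();print(o['force'],o['grip_width'],o['time_s'])"
```

```text
time_s: 31.37
ee_pos: [0.582, 0.2799, 0.3587]
eef_rot: [-2.821, -0.001, 1.607]
force: [-5.7, -2.2, 2.8]
grip_width: 0.013
[0.582  0.2799 0.3587] [-0.3146 -0.0106 -0.9492]
[-5.8624 -2.7673  2.409 ] 0.013370108690247315 31.4667
```

View pics/c38.png

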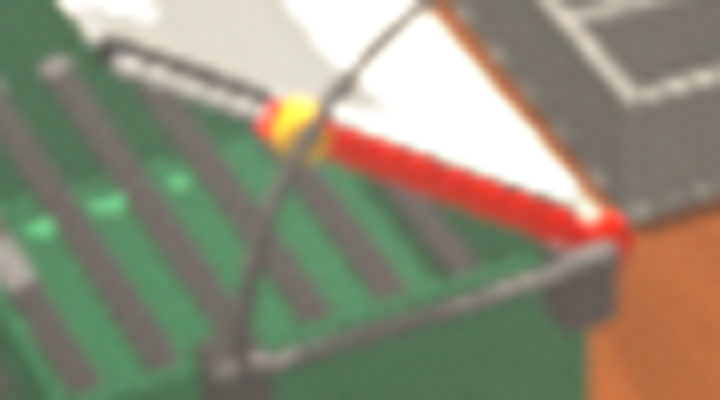

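View pics/c38s.png

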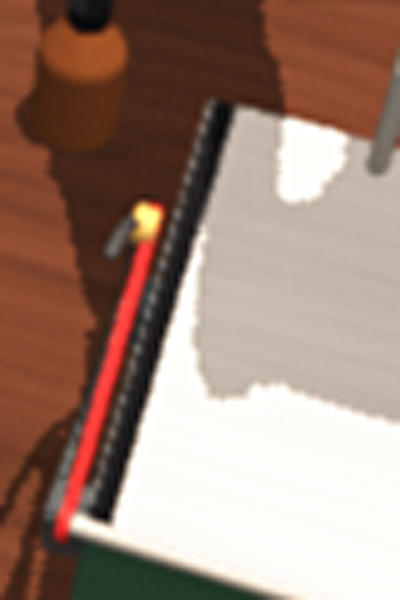

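```bash
python3 - <<'E'
from ang import *
np.set_printoptions(precision=4,suppress=True)
d=load("side38"); im=d["image"].astype(int)
P=[];Fd=[]
for x in range(262,290,2):
    col=[y for y in range(112,135) if im[y,x,0]>120 and im[y,x,1]<75 and im[y,x,2]<75]
    if col: P.append((x,np.mean(col)))
for x in range(236,250,2):
    g=im[100:125,x].sum(1); i=np.argmin(g[:np.argmax(np.diff(g[2:])<-1e9) or 14]); 
    # bright face centre: the local max after the dark stripe
    j=i+np.argmax(g[i:i+5]); w=g[j-1:j+2]-g[j-1:j+2].min()+1; Fd.append((x,100+(np.arange(j-1,j+2)*w).sum()/w.sum()))
print(Fd)
print("pointer",angs(d,P,-.138)[1],np.mean(angs(d,P,-.138)[2]),"ends",angs(d,P,-.138)[2][:4])
print("flap face",angs(d,Fd,-.13)[1:])
# kinematic
H=np.array([.4955+.25,.115]); 
for L in(.078,.0815):
    p=np.array([.582,.3587])+L*np.array([-.3146,-.9492]); v=p-H; print(L,np.arctan2(v[1],-v[0])-np.arctan(.1),np.hypot(*v))
E
```

```text
[(236, np.float64(117.52380952380952)), (238, np.float64(112.375)), (240, np.float64(111.05172413793103)), (242, np.float64(115.14285714285714)), (244, np.float64(117.33333333333333)), (246, np.float64(111.46640316205534)), (248, np.float64(112.04705882352941))]
pointer 0.637618120019651 0.6310766770150443 ends [0.6289 0.6332 0.638  0.6315]
flap face (np.float64(0.0488593377250542), array([0.5022, 0.578 , 0.6032, 0.5547, 0.5288, 0.6248, 0.6265]))
0.078 0.6344010307909416 0.253266500507272
0.0815 0.6216794738300807 0.2518788675297117
```

```bash
python3 - <<'E'
from ang import *
np.set_printoptions(precision=4,suppress=True)
d=load("side38"); g=d["image"].astype(int).sum(2)
for x in (236,238,240,242,244,246,248,250): print(x,g[103:118,x].tolist())
f=lambda x,y:(220+(x+.5)/8-.5,100+(y+.5)/8-.5)
print(angs(d,[f(115,65),f(150,79),f(200,96),f(248,112)],-.13)[1:])
E
```

```text
236 [653, 600, 449, 402, 599, 611, 461, 330, 304, 295, 290, 290, 289, 298, 305]
238 [679, 649, 600, 429, 410, 542, 543, 434, 348, 317, 308, 302, 300, 297, 293]
240 [655, 656, 640, 535, 411, 518, 587, 519, 395, 340, 340, 337, 324, 305, 296]
242 [647, 649, 650, 625, 469, 372, 513, 575, 483, 373, 339, 337, 346, 339, 328]
244 [650, 649, 648, 646, 592, 435, 407, 558, 569, 436, 332, 318, 331, 334, 343]
246 [655, 655, 654, 654, 642, 532, 387, 420, 552, 538, 398, 314, 301, 315, 327]
248 [653, 656, 655, 653, 656, 638, 526, 407, 481, 559, 485, 360, 303, 308, 320]
250 [658, 658, 657, 654, 655, 652, 609, 469, 416, 569, 594, 446, 329, 321, 339]
(np.float64(0.6279852630404985), array([0.62  , 0.6168, 0.6165, 0.6168]))
```

```bash
python3 - <<'E'
from ang import *
np.set_printoptions(precision=4,suppress=True)
d=load("side38")
print(angs(d,[(236,107.6),(238,108.55),(240,109.1),(242,110.0),(244,110.55),(246,111.5),(248,112.05),(250,112.7)],-.13)[1:])
s0=load("side22");  # pointer before, for comparison
im=s0["image"].astype(int);P=[]
for x in range(262,290,2):
    col=[y for y in range(112,135) if im[y,x,0]>120 and im[y,x,1]<75 and im[y,x,2]<75]
    if col: P.append((x,np.mean(col)))
print(angs(s0,P,-.138)[1],np.mean(angs(s0,P,-.138)[2]))
w=load("scene38");print("")
E
python3 -c "
from beads import *
show('39',('side','scene'))
crop(load('scene39'),40,100,420,330,'all',2)"
```

```text
(np.float64(0.6360761500651293), array([0.6294, 0.6265, 0.6284, 0.6258, 0.6278, 0.6243, 0.6265, 0.6272]))
side
   ('or', 27, [248.0, 228.0], [22.0, 45.0], 50, 64)
   ('bl', 36, [238.0, 228.0], [-3.0, 55.0], 55, 93)
   ('bl', 40, [258.0, 229.0], [42.0, 31.0], 52, 36)
  crop origin 170 163
scene
  crop origin 226 118
31.5667 [0.582  0.2799 0.3587] F [-5.7 -2.4  2.8] M [-0.51  1.16  0.08] 0.013Traceback (most recent call last):
  File "<stdin>", line 10, in <module>
  File "ang.py", line 7, in angs
    k=np.polyfit(Q[:,0],Q[:,2],1); return Q, np.arctan(-k[0]), np.arctan2(Q[:,2]-.115,.1-Q[:,0])
                 ~^^^^^
IndexError: too many indices for array: array is 1-dimensional, but 2 were indexed
```

View pics/all.png

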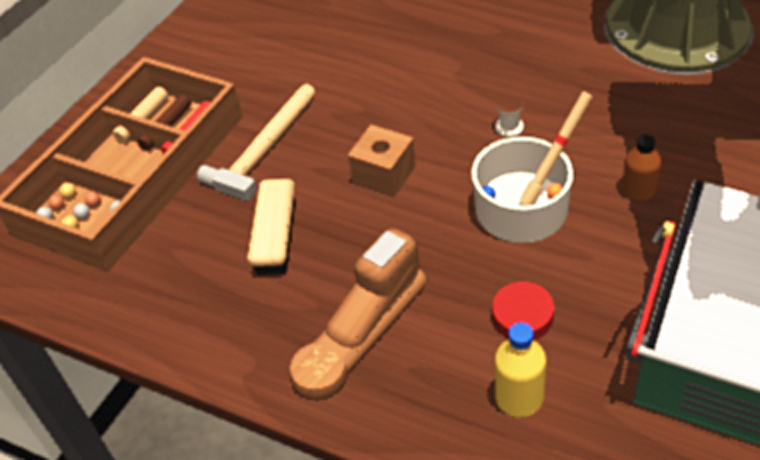

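View pics/t39.png

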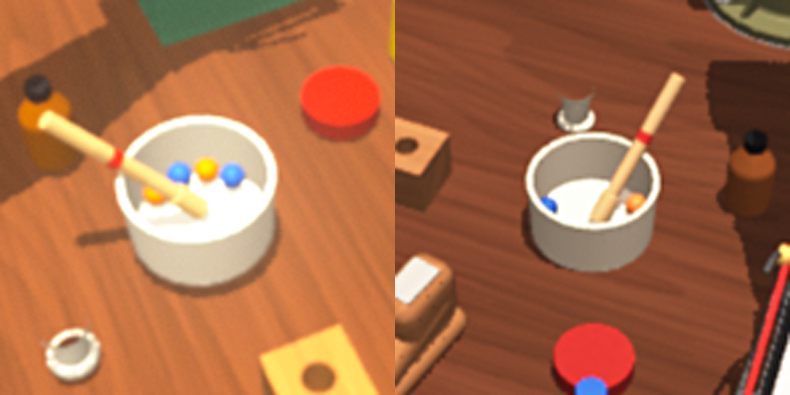

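The flap (slope 0.636) matches the pointer (0.637). I'll wait briefly to check it holds steady, compare the bystanders with the first picture, and hand in.

```bash
python3 -m pendant '[[0,0,0,0,0,0,1],[0,0,0,0,0,0,1],[0,0,0,0,0,0,1],[0,0,0,0,0,0,1],[0,0,0,0,0,0,1],[0,0,0,0,0,0,1],[0,0,0,0,0,0,1],[0,0,0,0,0,0,1]]' 30
python3 - <<'E'
from h import *
a=load("side38")["image"].astype(int);d=snap("side","40");b=d["image"].astype(int)
print("side change dryer region",np.abs(a-b)[60:180,180:330].max(2).mean(), (np.abs(a-b)[60:180,180:330].max(2)>60).sum())
s0=load("scene1")["image"].astype(int);s=snap("scene","40")["image"].astype(int)
D=np.abs(s0-s).max(2)
for n,(x,y,X,Y) in dict(last=(185,212,256,300),brush=(160,185,190,238),hammer=(138,140,200,200),tin=(283,240,320,268),glue=(285,260,316,308),stand=(212,160,250,197)).items(): print(n,(D[y:Y,x:X]>50).sum())
E
```

```text
time_s: 32.23
ee_pos: [0.582, 0.2799, 0.3587]
eef_rot: [-2.821, -0.001, 1.607]
force: [-5.1, -3.3, 2.6]
grip_width: 0.0137
side change dryer region 1.8174444444444444 0
last 0
brush 0
hammer 0
tin 15
glue 0
stand 61
```

```bash
python3 -c "
from station import hand_in
print(hand_in())"
```

```text
the job is handed in; nothing more can be done
None
```

The job is handed in at about 32 s: the beads are stirred, the stick is loose in the bowl, and the arm is still holding the flap level with the red pointer.

- **Stirring:** The stick pivoted in the jaws while pushing beads and once slipped right out inside the bowl. I regrasped it from the other direction and stirred on. By the last measurements every bead ended about 26 mm or more from its start.
- **Beads in the bowl:** The final pictures show five of the six. The orange one at about (36, -36) mm from the bowl's middle was hidden behind the wall, but I saw it there just after letting go of the stick.
- **Stick:** It is released with its foot on the bowl floor, leaning on the robot-side rim.
- **Flap:** In the side camera its slope is 0.636 rad against the pointer's 0.637. Measured from the hinge line the two are about 0.627 and 0.631, and the arm's own pose gives 0.62–0.63. It did not move over the last 0.7 s.
- **Pointer:** It stayed at about 0.63 rad in the side views while I lifted the flap. A last automatic recheck against an earlier picture crashed, so that comparison is by the other readings only.
- **Bystanders:** The last, brush, hammer and glue show no change from the first picture. The tin showed 15 changed pixels, which I took for shadow. I checked the spool and dressing bottle only by eye, and they looked in place.

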